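Load a module under the inspection microscope and lock its carriage

ROBOT

A 6-joint arm with a two-finger parallel gripper is mounted at the origin on the work surface. World frame = base frame: x ahead of the robot, y to its left, z up, the work surface at z = 0. Lengths are in mm, angles in rad, forces in N, time in s.
With the tool pointing down it reaches from about 350 to 950 mm from the base axis. Payload 17.4 kg.
Tool frame: the origin (TCP) lies between the finger pads; the fingertips stand 17 mm ahead of it and the grasp point (between the pads) lies 2 mm behind it; z points along the fingers, y is the line along which they close (so a half turn about z gives the same grasp; the last joint's range is limited). The gripper opens to 93 mm and grips with 3 to 60 N. Pads are 15 mm wide; open, the fingers measure 128 mm over their backs; the gripper's body (75 mm by 188 mm) begins 65 mm behind the grasp point.
Start: joints at [1.221, 0.116, 1.442, -0, 1.584, -0.038], TCP at [207.079, 642.457, 209.746] pointing down, gripper open.
Joint ranges: [-2.83, 2.83], [-0.83, 2.19], [0.07, 2.5], [-1.14, 4.28], [0.01, 3], [-2.97, 2.97]. Speed limits (rad/s): [1.89, 1.89, 2.22, 3.14, 3.14, 3.14].

INTERFACE

Orientations are given as a unit quaternion [w, x, y, z].
In Python, from plant import env gives the robot as it stands.
- The arm moves only by the shell command python3 -m jog 'ROWS'. ROWS is JSON, one flat list of numbers, 7 for each row, row after row: the finger opening in cm, from 0 to 9.3, then the shift along the tool's x, y, z in cm, then the turn, a rotation vector about the tool's x, y, z in rad. A call has 1 to 8 rows; each row is the pose to reach, as a shift and turn from the pose commanded when the call began, along the tool's axes at that moment; what a row does not reach only later rows make up. A row lasts 1/12 s, in which the tool goes at most 41.7 mm and 7.16 degrees, less where a joint would pass 70% of its speed; a pose out of reach is approached as far as the arm can. A call with a gripper value outside its range is refused whole. The fingers move at their own pace and stop on an object; the grip force is fixed at half the most. Time passes only in rows, so rows that repeat a pose let the fingers close. It gives the time, the measured TCP pose, the force, the opening and the grip force at its end, in the units of the state.
- env.sense(): the state, without advancing time (a new reading comes with each control period).
- env.read_camera(name): name is "scene" or "top"; returns a dict with "image" (400x640x3 uint8, blue, green, red), "fov_y" (degrees; the focal length in pixels is half the picture's height over the tangent of half this angle, whatever the lens; pixels are square), "cx", "cy" (the principal point, pixels), "k1" (the pictures are not rectified: a ray, as slopes to the right and down, at radius r is drawn at 1 + k1 r^2 times it, then the intrinsics apply), "xyz" and "attitude" of the camera in the world. Camera axes: x right, y up, looking along -z (the intrinsics and any distortion apply to the point x, -y, -z); pixel columns grow to the right and rows downward; lengths in mm; the calibration is good to about 2 mm. A picture is of the moment at which its call begins. There is no depth.
- env.job_done(): hands the job in; it is judged then, once.
The state is a dict: "clock": time; "qpos": joint angles; "qvel": joint speeds; "effort": joint torques, N m; "position": TCP position; "ee_rot": TCP orientation; "contact_force": force on the tool from outside, world axes, zero at the start; "wrist_torque": the same for the moment, N m; "opening": finger opening in mm; "grasp_force": force on a finger pad.
Only numpy, scipy, OpenCV 4.12 (cv2) and the standard library are available. Lean on these libraries where they do the work, as an engineer would, in place of code of your own. Each camera call takes 0.05 s, during which the arm holds its last target. There are 200 camera calls.

TASK

Pick the metal-cased module out of its black cradle by its short ends, set it down on the rubber pad and let go, then take it again by its long sides and set it flat in the nest of the sliding carriage, lowering it gently each time and keeping it upright. Then push the carriage along its rail fully home under the microscope, and after that push the free end of the long steel lock bar round on its pin, behind the carriage, until it meets its stop post. Leave the tools, bottle, spool, reel and heat sink lying about the bench where they are.

Things in the scene. Friction and masses are not known exactly. Their poses are not given: they have to be found in the camera images.
- module: Loose steel-cased module, a block 66 mm long (its x) x 44 mm wide (its y) x 36 mm tall, about 0.22 kg, plain top with a small paper label. Origin at the centre of its underside, z up. It starts upright in the cradle.
- cradle: Fixed black plastic cradle. Origin on the bench under its centre. Floor 76 (x) x 68 (y) mm, 4 mm thick; two walls 60 mm long run along x at y = +-25 to +-33 mm and rise to 44 mm above the bench, 4 mm over the module's top. The module lies with its x along the cradle's x; both x ends are open, so it can be gripped only by its short ends.
- pad: Fixed flat black rubber set-down pad, 150 (x) x 130 (y) x 3 mm. Origin at the centre of its underside, on the bench.
- station: Fixed inspection station: low aluminium rail, 60 mm wide, 15 mm high, along its y (from -140 to 260 mm), a white microscope at its +y end. Origin on the bench under the rail's centre line. Microscope lens: a black barrel 50 mm across at x 0, y 150 mm, lower end 200 mm above the bench; all of it lies beyond y 120 mm. A cross foot 8 mm high lies under the lock bar's pin and stop post.
- carriage (a joint): Carriage position on the rail, m: 0 at the loading end, 0.14 fully home against the end stop under the microscope (starts at 0 to 0.02); it moves along the station's +y as the value grows. Stays where left; about 2 N to push. An aluminium plate 100 mm wide, 180 mm long, top 24 mm above the bench.
- nest (a point): Centre of the nest's floor on the carriage, at station x 0, y 10 mm + carriage value, 24 mm above the bench; axes as the station's. The module's length goes along the nest's x, either way round. End walls at x = +-38 to +-44 mm, 44 mm long in y, flared outward at the top, rise 42 mm above the floor, so it is held by its long sides to go in; beside those run only 5 mm high ribs at y = +-27 to +-31 mm. Clearance 5 mm all round.
- push_plate (a point): Middle of the rear face of the carriage's upright dark steel push plate (70 mm wide along the station's x, 10 mm thick, from 24 to 72 mm above the bench); the face looks to the station's -y, 120 mm behind the nest's centre, at the same station x. This point is 50 mm above the bench.
- lock_bar (a joint): Lock bar's angle, rad: 0 parked, 1.82 at the stop post (starts at 0 to 0.28). Growing values turn it clockwise from above: the free end swings from the rail's +x side, across the rail behind the push plate, to its -x side. At value q the bar points from the pin along the angle -pi/2 + 0.25 - q in the station frame. Stays where left; 0.2 N m to turn.
- stop_post (a point): Top of the fixed dark steel stop post for the lock bar, 16 mm thick, 45 mm tall, at x -85, y 34 mm of the station.
- bar_pin (a point): The lock bar's fixed pivot pin, 35 mm above the bench, at x 70, y 15 mm of the station.
- bar_end (a point): Middle of the upstanding block at the lock bar's free end, 45 mm above the bench, 148 mm from the pin. The bar is steel, 22 mm wide, 165 mm long, from 17 to 35 mm above the bench; the block (34 mm along the bar, 22 mm wide) rises to 64 mm. From the pin the bar runs along this point's -y.
- driver: Bystander, to be left alone: screwdriver, 170 mm, lying. Origin at its underside.
- tweezers: Bystander, to be left alone: steel tweezers, 120 mm, lying. Origin at its underside.
- spool: Bystander, to be left alone: spool of solder, 60 mm across, 50 mm tall, standing. Origin at its underside.
- flux: Bystander, to be left alone: white bottle, 44 mm across, 110 mm tall. Origin at its underside.
- heatsink: Bystander, to be left alone: finned aluminium heat sink, 60 x 50 x 28 mm. Origin at its underside.
- reel: Bystander, to be left alone: grey component reel lying flat, 130 mm across, 14 mm thick. Origin at its underside.
Mind the look-alikes: they are no part of the job. Of the things that look like the pad, the middle-sized one is meant.

How it is judged (in metres and radians):
On the way, in this order (a step that is already met when the one before it is completed fails the run):
1. the module stands upright on the rubber pad, let go (x of module in the frame of pad between -0.055 and 0.055 m and y of module in the frame of pad between -0.055 and 0.055 m and z of module in the frame of pad between -0.001 and 0.007 m and angle between module's own z axis and vertical below 0.1 rad and contact force between module and the fingers below 0.2 N), for 0.2 s.
2. the module sits flat in the carriage's nest, let go (x of module in the frame of nest between -0.009 and 0.009 m and y of module in the frame of nest between -0.009 and 0.009 m and z of module in the frame of nest between -0.003 and 0.003 m and angle between module's own z axis and vertical below 0.06 rad and contact force between module and the fingers below 0.2 N), for 0.2 s.
3. the carriage is fully home (within 4 mm) with the module in its nest (x of module in the frame of nest between -0.009 and 0.009 m and y of module in the frame of nest between -0.009 and 0.009 m and z of module in the frame of nest between -0.003 and 0.003 m and angle between module's own z axis and vertical below 0.06 rad and value of joint carriage above 0.136 m), for 0.2 s.
4. the lock bar has been pushed to its stop (within 0.05 rad) behind the carriage (all of step 3 and value of joint lock_bar above 1.77 rad), for 0.2 s.
At the end, for the whole second after the job is handed in: The module rests flat in the nest (within 9 mm of its centre, 3 mm in height), the carriage is within 4 mm of fully home, and the lock bar is within 0.05 rad of its stop; all at rest and released (all of step 4 and linear speed of module below 0.02 m/s and contact force between module and the fingers below 0.2 N); the robot touches nothing.
It fails at once if the module is dropped or thrown (moving faster than 0.5 m/s out of the fingers) (contact force between module and the fingers below 0.1 N and linear speed of module above 0.5 m/s).
It fails at once if the module is tipped over (angle between module's own z axis and vertical above 0.7 rad).
It fails at once if a bystander (tool, bottle, spool, reel or heat sink) is moved more than 40 mm (distance of any of driver, tweezers, spool, flux, heatsink, reel from where it was at the start of the episode above 0.04 m).
It also fails if it takes over 72 s, if anything falls off the work surface, if the arm or the gripper's body presses on something with over 40 N, if the wrist force passes 120 N, or if a joint passes its speed limit or range.

## Working session

There is one attempt and no reset: what is moved stays moved. The work goes in short steps, Python scripts to look and compute and a shell command to move; the robot and the scene stay as the last step left them, time stands still between calls to the robot, and variables do not carry over. Pictures are saved under pics/ and viewed, at most 10 in all, crops included, and the job is handed in when it is done.

```bash
mkdir -p pics; ls; python3 - <<'E'
from plant import env
import cv2
for n in("scene","top"):
    d=env.read_camera(n); cv2.imwrite(f"pics/{n}0.png",d["image"]); print({k:v for k,v in d.items() if k!="image"})
print(env.sense())
E
```

```text
pics
{'fov_y': 48.851228958989566, 'cx': 322.57215334608145, 'cy': 206.6144594589955, 'k1': -0.023915673607627447, 'xyz': array([1520.47659896,  -68.74497645,  862.55801468]), 'attitude': array([0.61251003, 0.28956393, 0.32293793, 0.66082924])}
{'fov_y': 45.62280384593389, 'cx': 321.46574823606045, 'cy': 197.55351389078314, 'k1': -0.023515652933276298, 'xyz': array([ 239.28735777, -164.87570421, 1541.48501966]), 'attitude': array([ 0.71187168,  0.06542797, -0.064607  , -0.69626419])}
{'clock': 0.1, 'qpos': array([ 1.22121174e+00,  1.16467495e-01,  1.44218430e+00, -2.51766593e-06,
        1.58395362e+00, -3.78008430e-02]), 'qvel': array([ 0.00057872, -0.00283185, -0.00073845,  0.0007382 ,  0.00096744,
       -0.00010461]), 'effort': array([ 3.00414853e-03, -7.22898459e+01, -6.23864293e+01,  7.81206088e-02,
        2.27941474e-02, -2.51177903e-05]), 'position': array([207.01194539, 642.2925777 , 209.06790929]), 'ee_rot': array([-9.62352037e-05,  1.55261215e-01,  9.87873321e-01, -4.97155188e-04]), 'contact_force': array([-0.5111641 ,  1.00489991, -0.85502728]), 'wrist_torque': array([ 0.0187352 , -0.02618268, -0.01051698]), 'grasp_force': 0.0, 'opening': 92.64753080019705}
```

View pics/top0.png

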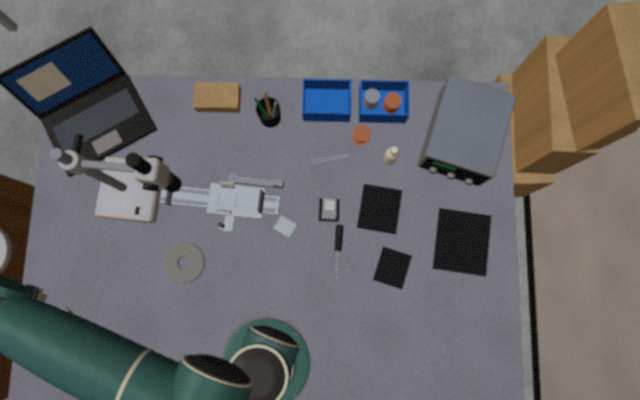

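View pics/scene0.png

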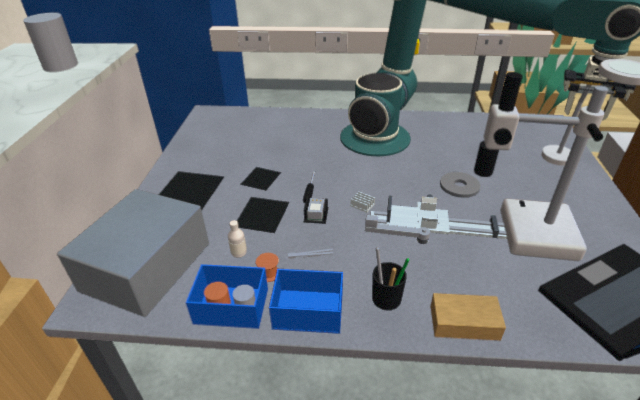

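The top view shows the module and cradle at about (329,208) and three black pads. The middle-sized pad is at (380,209), and the station spans about x 100-285 near y 200. The rail runs along the image's left, with the loading end near (278,205). The scene view confirms this: module at (316,208), carriage at about (425,218). Next I'll zoom into both.

```bash
cat > h.py <<'E'
import numpy as np, cv2
from scipy.spatial.transform import Rotation as R
def rot(q): return R.from_quat([q[1],q[2],q[3],q[0]])
def cam(d):
    A=rot(d["attitude"]).as_matrix()@np.diag([1,-1,-1.]); f=d["image"].shape[0]/2/np.tan(np.radians(d["fov_y"]/2))
    return A,np.array(d["xyz"]),np.array([[f,0,d["cx"]],[0,f,d["cy"]],[0,0,1.]]),np.array([d["k1"],0,0,0.])
def proj(d,P):
    A,t,K,k=cam(d); return cv2.projectPoints(np.atleast_2d(np.float64(P)),cv2.Rodrigues(A.T)[0],-A.T@t,K,k)[0][:,0]
def unproj(d,px,z):
    A,t,K,k=cam(d); n=cv2.undistortPoints(np.float64(px).reshape(-1,1,2),K,k)[:,0]
    r=np.c_[n,np.ones(len(n))]@A.T; return t+r*((z-t[2])/r[:,2])[:,None]
E
python3 - <<'E'
from plant import env
import cv2,numpy as np,pickle
ds={n:env.read_camera(n) for n in("scene","top")}
pickle.dump(ds,open("d0.pkl","wb"))
a=cv2.resize(ds["top"]["image"][165:240,200:410],None,fx=3.8,fy=3.8,interpolation=cv2.INTER_CUBIC)
b=cv2.resize(ds["scene"]["image"][170:260,230:510],None,fx=2.85,fy=2.85,interpolation=cv2.INTER_CUBIC)
cv2.imwrite("pics/z1.png",np.vstack([a[:,:798],b[:,:798]]))
from h import *
for n,p in(("mod",[329,208]),("pad",[380,209]),("rail",[278,205]),("scope",[160,196])):print(n,unproj(ds["top"],[p],20 if n!="pad" else 3))
E
```

```text
mod [[ 488.76070057 -185.12266378   20.        ]]
pad [[ 491.93182453 -352.556802      3.        ]]
rail [[494.93739439 -19.45046542  20.        ]]
scope [[516.08471781 367.15709392  20.        ]]
```

View pics/z1.png

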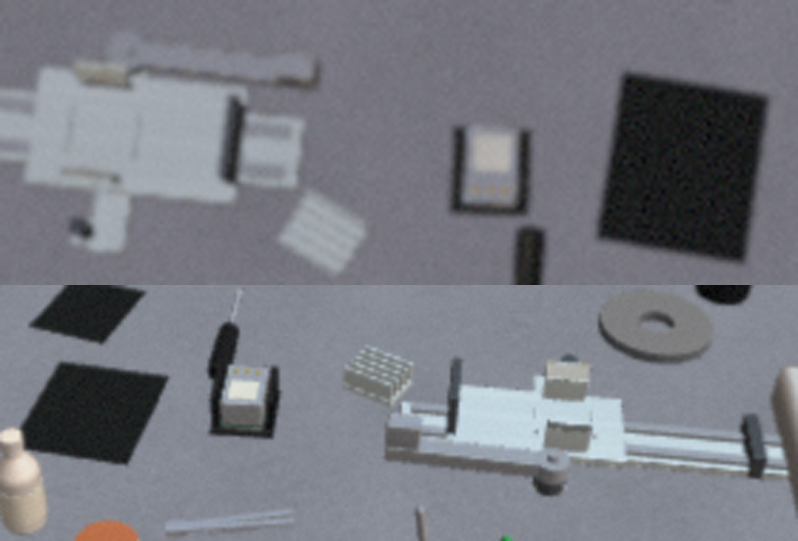

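The zoomed picture (top crop 3.8x, offset 200,165; scene crop 2.85x, offset 230,170) shows:
- **Pad:** corners (624,73), (768,97), (743,262), (598,239).
- **Module and cradle:** near (491,167), with the module's length along the image's vertical.
- **Station:** rail end near x=300, push plate at (233,140).
- **Lock bar:** along the top, pin at (122,47), block at (300,70).
- **Stop post:** at (80,229).

Next I'll fit poses to both cameras.

```bash
cat > fit.py <<'E'
import pickle,numpy as np,cv2
from h import *
from scipy.optimize import least_squares
ds=pickle.load(open("d0.pkl","rb"))
T=lambda p:("top",np.array(p)/3.8+[200-.37,165-.37])
S=lambda p:("scene",(np.array(p)-[0,285])/2.85+[230-.32,170-.32])
def W(p,P): c,s=np.cos(p[2]),np.sin(p[2]); return np.array([p[0]+c*P[0]-s*P[1],p[1]+s*P[0]+c*P[1],P[2]])
def fit(obs,p0,name):
    f=lambda p:np.concatenate([(proj(ds[c],W(p,P(p) if callable(P) else P))[0]-px) for (c,px),P in obs])
    r=least_squares(f,p0,x_scale=[10,10,.1,10,.1][:len(p0)],loss="soft_l1"); print(name,r.x.round(3)); print(r.fun.reshape(-1,2).round(1).tolist()); return r.x
pad=fit([(T(p),P) for p,P in zip([(624,73),(768,97),(743,262),(598,239)],[(75,65,3),(75,-65,3),(-75,-65,3),(-75,65,3)])]+
 [(S(p),P) for p,P in zip([(57,363),(168,377),(128,463),(20,447)],[(-75,-65,3),(-75,65,3),(75,65,3),(75,-65,3)])],[490,-350,0],"pad")
padn=pad
mod=fit([(T((466,125)),(33,22,40)),(T((518,127)),(33,-22,40)),(T((515,207)),(-33,-22,40)),(T((464,206)),(-33,22,40)),
 (S((269,367)),(-33,22,40)),(S((228,366)),(-33,-22,40)),(S((221,402)),(33,-22,40)),(S((263,403)),(33,22,40)),(S((273,438)),(38,34,0)),(S((210,435)),(38,-34,0))],[490,-185,0],"mod")
def bar(r,w,z): return lambda p:(70+r*np.cos(-np.pi/2+.25-p[4])-w*np.sin(-np.pi/2+.25-p[4]),15+r*np.sin(-np.pi/2+.25-p[4])+w*np.cos(-np.pi/2+.25-p[4]),z)
C=lambda x,y,z:(lambda p:(x,y+p[3],z))
st=fit([(T((304,117)),(30,-140,15)),(T((298,188)),(-30,-140,15)),(T((79,230)),(-85,34,45)),(T((247,97)),C(35,-110,24)),(T((240,182)),C(-35,-110,24)),
 (T((122,45)),(70,15,38)),(T((319,58)),bar(165,11,64)),(T((317,84)),bar(165,-11,60)),
 (T((131,62)),C(44,-12,66)),(T((75,62)),C(44,32,66)),
 (S((568,360)),(-85,34,42)),(S((552,458)),(70,15,38)),(S((451,362)),C(-35,-110,72)),(S((450,430)),C(35,-110,24)),(S((386,420)),bar(165,-11,64)),
 ],[495,115,0,10,.1],"station")
pickle.dump((pad,mod,st),open("p.pkl","wb"))
lines=[]
def box(p,x,y,z,col,c=None):
    q=[(a,b,k) for k in z for a,b in ((x[0],y[0]),(x[1],y[0]),(x[1],y[1]),(x[0],y[1]))]
    q=[W(p,v) for v in q]
    for i in range(4): lines.extend([(q[i],q[(i+1)%4],col),(q[4+i],q[4+(i+1)%4],col),(q[i],q[i+4],col)])
R_,G,B,Y=(0,0,255),(0,255,0),(255,0,0),(0,255,255)
c=st[3]
box(pad,(-75,75),(-65,65),(3,3),R_); box(mod,(-33,33),(-22,22),(4,40),G); box(mod,(-38,38),(-34,34),(0,0),R_)
box(st,(-35,35),(c-110,c-100),(24,72),R_); box(st,(-30,30),(-140,260),(15,15),B)
for s in(1,-1): box(st,(38*s,44*s),(c-12,c+32),(24,66),G)
box(st,(-93,-77),(26,42),(0,45),Y)
a=-np.pi/2+.25-st[4]; pin=W(st,(70,15,0)); bp=np.array([pin[0],pin[1],a+st[2]]); box(bp,(0,165),(-11,11),(17,35),Y); box(bp,(131,165),(-11,11),(35,64),Y)
def draw(n,x0,x1,y0,y1,s):
    im=cv2.resize(ds[n]["image"][y0:y1,x0:x1],None,fx=s,fy=s,interpolation=cv2.INTER_CUBIC)
    for A_,B_,col in lines:
        u,v=[tuple(((q-[x0,y0]+.5)*s*8).astype(int).tolist()) for q in proj(ds[n],[A_,B_])]
        cv2.line(im,u,v,col,1,cv2.LINE_AA,3)
    return im
if __name__=="__main__":
    cv2.imwrite("pics/fit.png",np.vstack([draw("top",200,410,165,240,3.8)[:,:798],draw("scene",230,510,170,260,2.85)[:,:798]]))
E
python3 fit.py
```

```text
pad [ 4.94024e+02 -3.51270e+02 -1.35000e-01]
[[-0.6, -0.6], [0.4, -0.9], [1.2, 0.4], [-0.3, 0.2], [0.7, -0.6], [0.4, -0.6], [0.4, 0.2], [-3.5, -0.1]]
mod [ 4.84768e+02 -1.84992e+02 -1.50000e-02]
[[0.3, 0.3], [0.3, 0.3], [0.4, -0.4], [0.0, -0.7], [0.1, -0.3], [0.2, -0.7], [-0.0, 0.2], [0.1, 0.6], [0.5, -0.1], [0.2, -0.2]]
station [ 5.09945e+02  1.17270e+02 -8.00000e-02  1.96780e+01  2.98000e-01]
[[0.5, -0.3], [-0.1, -0.9], [0.2, -1.9], [0.3, 1.4], [-0.5, 0.2], [1.8, 0.5], [0.1, -0.6], [-0.4, -0.5], [-1.0, 2.2], [0.1, 0.8], [0.1, 1.0], [0.1, 0.4], [0.4, -1.3], [-1.7, 2.3], [0.7, -3.2]]
```

View pics/fit.png

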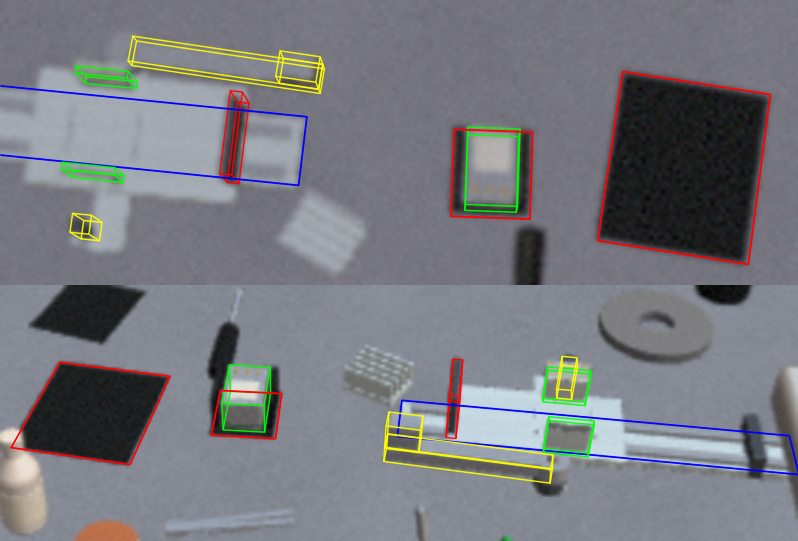

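The fit overlays well: pad and module within about 2-3 mm, and the station is good enough to approach. Now I'll write the delta planner.

```bash
cat > go.py <<'E'
import sys,numpy as np
from plant import env
from h import *
# x y z(mm) yaw(of tool y, world)
s=env.sense(); r=rot(s["ee_rot"]); x,y,z,a=map(float,sys.argv[1:5])
ty=np.array([np.cos(a),np.sin(a),0]); tz=np.array([0,0,-1.]); t=R.from_matrix(np.c_[np.cross(ty,tz),ty,tz])
print("shift cm",(r.inv().apply(np.array([x,y,z])-s["position"])/10).round(2),"turn",(r.inv()*t).as_rotvec().round(3),"t",s["clock"],"pos",s["position"].round(1),"F",s["contact_force"].round(1),"q",s["qpos"].round(2))
E
python3 go.py 484.8 -185 200 -0.015
```

```text
shift cm [-51.82 -70.22   0.98] turn [-1.000e-03  0.000e+00  1.274e+00] t 0.2 pos [207.  642.3 209.3] F [-0.3 -0.7  0.2] q [ 1.22  0.12  1.44  0.    1.58 -0.04]
```

```bash
python3 -m jog '[9.3,-51.82,-70.22,0.9,0,0,1.274, 9.3,-51.82,-70.22,0.9,0,0,1.274, 9.3,-51.82,-70.22,0.9,0,0,1.274, 9.3,-51.82,-70.22,0.9,0,0,1.274, 9.3,-51.82,-70.22,0.9,0,0,1.274, 9.3,-51.82,-70.22,0.9,0,0,1.274, 9.3,-51.82,-70.22,0.9,0,0,1.274, 9.3,-51.82,-70.22,0.9,0,0,1.274]'; python3 go.py 484.8 -185 200 -0.015
```

```text
clock: 0.87
position: [313.1, 324.6, 206.2]
ee_rot: [0.0, 0.612, 0.791, 0.0]
contact_force: [0.9, -0.0, 1.2]
opening: 92.7
grasp_force: 0.0
shift cm [-53.64   3.84   0.61] turn [ 0.    -0.     0.268] t 0.8667 pos [313.1 324.6 206.2] F [ 0.9 -0.   1.2] q [ 0.75 -0.39  1.9  -0.    1.63  0.49]
```

```bash
python3 -m jog '[9.3,-50,3.5,0.6,0,0,0.27, 9.3,-50,3.5,0.6,0,0,0.27, 9.3,-50,3.5,0.6,0,0,0.27, 9.3,-50,3.5,0.6,0,0,0.27, 9.3,-50,3.5,0.6,0,0,0.27, 9.3,-50,3.5,0.6,0,0,0.27, 9.3,-50,3.5,0.6,0,0,0.27, 9.3,-50,3.5,0.6,0,0,0.27]'; python3 go.py 484.8 -185 200 -0.015
```

```text
clock: 1.53
position: [420.8, 8.9, 202.6]
ee_rot: [0.0, 0.711, 0.703, 0.0]
contact_force: [0.4, 1.0, 0.2]
opening: 93.0
grasp_force: 0.0
shift cm [-19.31   6.61   0.26] turn [ 0.001 -0.     0.004] t 1.5333 pos [420.8   8.9 202.6] F [0.4 1.  0.2] q [-0.04 -0.46  1.96  0.    1.64 -0.03]
```

```bash
python3 -m jog '[9.3,-16.5,5.7,0.3,0,0,0, 9.3,-16.5,5.7,0.3,0,0,0, 9.3,-16.5,5.7,0.3,0,0,0, 9.3,-16.5,5.7,0.3,0,0,0, 9.3,-16.5,5.7,6,0,0,0, 9.3,-16.5,5.7,6,0,0,0, 9.3,-16.5,5.7,6,0,0,0, 9.3,-16.5,5.7,6,0,0,0]'; python3 go.py 484.8 -185 100 -0.015
```

```text
clock: 2.2
position: [475.7, -154.5, 142.2]
ee_rot: [-0.001, 0.711, 0.703, -0.0]
contact_force: [1.2, 0.3, 1.6]
opening: 92.6
grasp_force: 0.0
shift cm [-3.04  0.95  4.21] turn [-0.001 -0.001  0.004] t 2.2 pos [ 475.7 -154.5  142.2] F [1.2 0.3 1.6] q [-0.37 -0.25  1.9   0.    1.49 -0.35]
```

```bash
python3 -m jog '[9.3,-3.04,0.95,4.2,0,0,0.004, 9.3,-3.04,0.95,6.2,0,0,0.004, 9.3,-3.04,0.95,6.2,0,0,0.004, 9.3,-3.04,0.95,6.2,0,0,0.004]'; python3 go.py 484.8 -185 26 -0.015; python3 - <<'E'
from plant import env
import cv2,numpy as np
a=env.read_camera("top")["image"][170:245,290:370];b=env.read_camera("scene")["image"][160:250,270:370]
f=lambda i,s:cv2.resize(i,(400,375) ,interpolation=cv2.INTER_CUBIC)
cv2.imwrite("pics/pk.png",np.hstack([f(a,5),f(b,4)]))
E
```

```text
clock: 2.53
position: [485.2, -184.6, 81.4]
ee_rot: [-0.0, 0.712, 0.702, -0.0]
contact_force: [0.0, 0.1, 0.9]
opening: 93.1
grasp_force: 0.0
shift cm [-0.05 -0.04  5.54] turn [-0.001 -0.     0.   ] t 2.5333 pos [ 485.2 -184.6   81.4] F [0.  0.1 0.9] q [-0.41 -0.16  1.93  0.    1.38 -0.4 ]
```

View pics/pk.png

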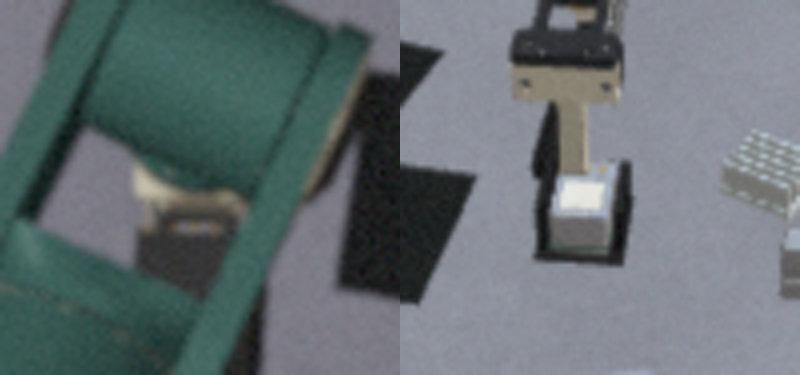

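The scene crop shows the fingers in line with the module, straddling its ends, with the near finger at column 573. In the top view the arm covers everything. Lowering now.

```bash
python3 -m jog '[9.3,0,0,2,0,0,0, 9.3,0,0,3.5,0,0,0, 9.3,0,0,4.5,0,0,0, 9.3,0,0,5.2,0,0,0, 9.3,0,0,5.5,0,0,0, 9.3,0,0,5.5,0,0,0]'; python3 go.py 484.8 -185 26 -0.015
```

```text
clock: 3.13
position: [485.4, -185.0, 25.7]
ee_rot: [0.0, 0.712, 0.702, 0.0]
contact_force: [-0.2, -0.3, -0.1]
opening: 93.0
grasp_force: 0.0
shift cm [-0.   -0.06 -0.03] turn [0. 0. 0.] t 3.1333 pos [ 485.4 -185.    25.7] F [-0.2 -0.3 -0.1] q [-0.41 -0.11  1.98 -0.    1.28 -0.4 ]
```

```bash
python3 -m jog '[7.5,0,0,0,0,0,0, 7,0,0,0,0,0,0, 6.5,0,0,0,0,0,0, 6,0,0,0,0,0,0, 5.5,0,0,0,0,0,0, 5.5,0,0,0,0,0,0, 5.5,0,0,0,0,0,0, 5.5,0,0,0,0,0,0]'; python3 go.py 484.8 -185 26 -0.015
```

```text
clock: 3.8
position: [485.4, -185.2, 25.6]
ee_rot: [0.0, 0.712, 0.702, 0.0]
contact_force: [-0.4, -0.8, 4.1]
opening: 65.5
grasp_force: 30.0
shift cm [ 0.02 -0.06 -0.04] turn [0. 0. 0.] t 3.8 pos [ 485.4 -185.2   25.6] F [-0.4 -0.8  4.1] q [-0.41 -0.11  1.98 -0.    1.28 -0.4 ]
```

```bash
python3 -m jog '[5.5,0,0,-0.5,0,0,0, 5.5,0,0,-1.5,0,0,0, 5.5,0,0,-3.5,0,0,0, 5.5,0,0,-5.5,0,0,0, 5.5,0,0,-7,0,0,0, 5.5,0,0,-7,0,0,0]'; python3 go.py 494 -351 95 -0.015
```

```text
clock: 4.3
position: [486.4, -185.6, 99.2]
ee_rot: [0.002, 0.712, 0.702, 0.001]
contact_force: [0.4, 0.4, -1.1]
opening: 65.5
grasp_force: 30.0
shift cm [-16.52   1.01   0.45] turn [ 0.004  0.002 -0.   ] t 4.3 pos [ 486.4 -185.6   99.2] F [ 0.4  0.4 -1.1] q [-0.41 -0.18  1.91 -0.    1.41 -0.4 ]
```

```bash
python3 -m jog '[5.5,-1,0.1,0,0,0,0, 5.5,-3.5,0.2,0,0,0,0, 5.5,-6.5,0.4,0,0,0,0, 5.5,-9.5,0.6,0,0,0,0, 5.5,-12.5,0.8,0,0,0,0, 5.5,-15,0.9,0,0,0,0, 5.5,-16.4,1,0,0,0,0, 5.5,-16.5,1,0,0,0,0]'; python3 go.py 494 -351 25 -0.015
```

```text
clock: 4.97
position: [491.9, -352.4, 93.7]
ee_rot: [-0.001, 0.713, 0.701, -0.0]
contact_force: [0.1, -0.4, -2.0]
opening: 65.3
grasp_force: 30.0
shift cm [0.14 0.21 6.87] turn [-0.002 -0.001 -0.002] t 4.9667 pos [ 491.9 -352.4   93.7] F [ 0.1 -0.4 -2. ] q [-0.66  0.02  1.73 -0.    1.39 -0.65]
```

```bash
python3 -m jog '[5.5,0,0,1.5,0,0,0, 5.5,0,0,3.5,0,0,0, 5.5,0,0,5,0,0,0, 5.5,0,0,5.8,0,0,0, 5.5,0,0,6.3,0,0,0, 5.5,0,0,6.5,0,0,0, 5.5,0,0,6.6,0,0,0, 5.5,0,0,6.6,0,0,0]'; python3 go.py 494 -351 24.6 -0.015
```

```text
clock: 5.63
position: [493.0, -350.2, 29.9]
ee_rot: [0.0, 0.712, 0.702, 0.0]
contact_force: [-1.1, -0.2, -1.7]
opening: 65.6
grasp_force: 30.0
shift cm [-0.07  0.1   0.53] turn [0.001 0.    0.   ] t 5.6333 pos [ 493.  -350.2   29.9] F [-1.1 -0.2 -1.7] q [-0.66  0.07  1.79  0.    1.28 -0.65]
```

```bash
python3 -m jog '[5.5,0,0,0.15,0,0,0, 5.5,0,0,0.3,0,0,0, 5.5,0,0,0.4,0,0,0, 5.5,0,0,0.5,0,0,0, 5.5,0,0,0.55,0,0,0, 5.5,0,0,0.55,0,0,0]'; python3 go.py 494 -351 24.6 -0.015
```

```text
clock: 6.13
position: [492.8, -350.3, 24.6]
ee_rot: [0.0, 0.712, 0.702, -0.0]
contact_force: [-4.1, 3.7, 6.6]
opening: 65.1
grasp_force: 30.0
shift cm [-0.07  0.12  0.  ] turn [ 0.  0. -0.] t 6.1333 pos [ 492.8 -350.3   24.6] F [-4.1  3.7  6.6] q [-0.66  0.08  1.79 -0.    1.27 -0.65]
```

```bash
python3 -m jog '[6.8,0,0,0,0,0,0, 7.2,0,0,0,0,0,0, 8,0,0,0,0,0,0, 9.3,0,0,0,0,0,0, 9.3,0,0,0,0,0,0, 9.3,0,0,-2,0,0,0, 9.3,0,0,-5,0,0,0, 9.3,0,0,-8,0,0,0]'; python3 go.py 492.8 -350.3 105 1.556;  python3 go.py 492.8 -350.3 105 -1.586
```

```text
clock: 6.8
position: [492.2, -349.9, 104.0]
ee_rot: [-0.001, 0.712, 0.702, -0.0]
contact_force: [0.0, 0.5, 1.1]
opening: 92.7
grasp_force: 0.0
shift cm [-0.04  0.06 -0.1 ] turn [-0.    -0.002 -1.571] t 6.8 pos [ 492.2 -349.9  104. ] F [0.  0.5 1.1] q [-0.66  0.01  1.72 -0.    1.41 -0.65]
shift cm [-0.04  0.06 -0.1 ] turn [-0.002  0.     1.571] t 6.8 pos [ 492.2 -349.9  104. ] F [0.  0.5 1.1] q [-0.66  0.01  1.72 -0.    1.41 -0.65]
```

```bash
python3 go.py 505.7 64.4 110 -0.08; python3 - <<'E'
from plant import env
from h import *
import pickle,cv2
pad,mod,st=pickle.load(open("p.pkl","rb"))
d=env.read_camera("scene"); 
q=proj(d,[[492.8,-350.3,39]])[0].astype(int)
cv2.imwrite("pics/pad1.png",cv2.resize(d["image"][q[1]-50:q[1]+50,q[0]-60:q[0]+60],None,fx=5,fy=5)); print(q)
E
```

```text
shift cm [41.44  0.72 -0.55] turn [-0.002 -0.001  0.065] t 6.8 pos [ 492.2 -349.9  104. ] F [0.  0.5 1.1] q [-0.66  0.01  1.72 -0.    1.41 -0.65]
[261 204]
```

```bash
python3 -m jog '[9.3,5,0,0,0,0,0.06, 4,10,0.2,0,0,0,0.06, 0,14,0.5,0,0,0,0.06, 0,18,0.7,0,0,0,0.06, 0,22,1,0,0,0,0.06, 0,26,1.2,0,0,0,0.06, 0,30,1.4,0,0,0,0.065, 0,34,1.4,0,0,0,0.065]'; python3 go.py 505.7 64.4 110 -0.08
```

```text
clock: 7.52
position: [511.5, -15.6, 104.0]
ee_rot: [0.0, 0.735, 0.678, 0.0]
contact_force: [1.1, -0.2, 0.9]
opening: 50.9
grasp_force: 0.0
shift cm [ 7.92 -1.22 -0.6 ] turn [ 0.001 -0.    -0.001] t 7.5167 pos [511.5 -15.6 104. ] F [ 1.1 -0.2  0.9] q [-0.08 -0.2   1.92  0.    1.42  0.  ]
```

View pics/pad1.png

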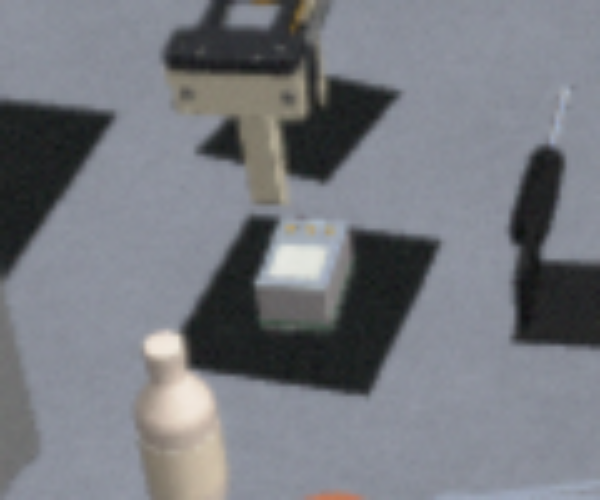

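The module stands upright in the middle of the pad at about (303,275) in the crop. Next I'll use the closed fingers to nudge the carriage back to its 0 stop, which gives a known nest position and more room from the microscope.

```bash
python3 -m jog '[0,4,-0.6,-0.6,0,0,0, 0,7.9,-1.2,-0.6,0,0,0, 0,7.9,-1.2,-0.6,0,0,0, 0,7.9,-1.2,-0.6,0,0,0, 0,7.9,-1.2,1.5,0,0,0, 0,7.9,-1.2,3,0,0,0, 0,7.9,-1.2,4.2,0,0,0, 0,7.9,-1.2,4.2,0,0,0]'; python3 go.py 502.5 25 62 -0.08
```

```text
clock: 8.18
position: [504.9, 61.1, 59.2]
ee_rot: [-0.001, 0.735, 0.678, -0.001]
contact_force: [0.0, -0.8, -0.5]
opening: 1.1
grasp_force: 0.0
shift cm [-3.62  0.05 -0.28] turn [-0.003  0.001 -0.001] t 8.1833 pos [504.9  61.1  59.2] F [ 0.  -0.8 -0.5] q [ 0.07 -0.17  1.97 -0.    1.34  0.15]
```

```bash
python3 -m jog '[0,-0.5,0,0,0,0,0, 0,-1,0,0,0,0,0, 0,-1.2,0,0,0,0,0, 0,-1.2,0,0,0,0,0]' | sed -n 1,4p;  python3 -m jog '[0,-0.4,0,0,0,0,0, 0,-0.6,0,0,0,0,0,0,-0.8,0,0,0,0,0]'| sed -n 1,4p;  python3 -m jog '[0,-0.4,0,0,0,0,0, 0,-0.6,0,0,0,0,0,0,-0.8,0,0,0,0,0]'| sed -n 1,4p;
```

```text
clock: 8.52
position: [505.4, 49.5, 62.7]
ee_rot: [0.0, 0.735, 0.678, 0.0]
contact_force: [-0.2, -0.5, 0.4]
clock: 8.77
position: [504.6, 42.1, 62.2]
ee_rot: [0.0, 0.735, 0.678, 0.0]
contact_force: [1.2, 2.4, 1.4]
clock: 9.02
position: [503.8, 34.0, 61.9]
ee_rot: [0.0, 0.735, 0.678, 0.0]
contact_force: [1.0, 1.1, 0.4]
```

```bash
python3 -m jog '[0,-0.2,0,0,0,0,0, 0,-0.4,0,0,0,0,0,0,-0.5,0,0,0,0,0]' | sed -n 1,4p;  python3 -m jog '[0,-0.1,0,0,0,0,0, 0,-0.2,0,0,0,0,0,0,-0.3,0,0,0,0,0]'| sed -n 1,4p;  python3 -m jog '[0,-0.1,0,0,0,0,0, 0,-0.2,0,0,0,0,0,0,-0.2,0,0,0,0,0]'| sed -n 1,4p
```

```text
clock: 9.27
position: [503.3, 29.1, 61.8]
ee_rot: [-0.0, 0.735, 0.678, -0.0]
contact_force: [0.8, 1.6, 1.9]
clock: 9.52
position: [503.2, 27.4, 61.8]
ee_rot: [-0.001, 0.735, 0.678, 0.001]
contact_force: [1.1, 16.5, 0.7]
clock: 9.77
position: [503.1, 26.8, 61.9]
ee_rot: [-0.002, 0.735, 0.678, 0.002]
contact_force: [2.8, 24.2, 0.5]
```

```bash
python3 -m jog '[0,1,0,0,0,0,0, 0,1.2,0,0,0,0,0, 0,1.2,0,-2,0,0,0, 4,1.2,0,-4.5,0,0,0, 7,1.2,0,-4.8,0,0,0]'|sed -n 1,2p; python3 go.py 492.8 -350.3 110 1.556;
```

```text
clock: 10.18
position: [505.1, 36.1, 113.6]
shift cm [-38.62   1.85   0.37] turn [ 0.003  0.003 -1.636] t 10.1833 pos [505.1  36.1 113.6] F [ 0.1 -0.7  1.3] q [ 0.02 -0.22  1.92 -0.    1.44  0.1 ]
```

```bash
python3 -m jog '[9.3,-38.6,1.85,0.4,0,0,1.506,9.3,-38.6,1.85,0.4,0,0,1.506,9.3,-38.6,1.85,0.4,0,0,1.506,9.3,-38.6,1.85,0.4,0,0,1.506,9.3,-38.6,1.85,0.4,0,0,1.506,9.3,-38.6,1.85,0.4,0,0,1.506,9.3,-38.6,1.85,0.4,0,0,1.506,9.3,-38.6,1.85,0.4,0,0,1.506]'|sed -n 1,2p;python3 go.py 492.8 -350.3 110 -1.586
```

```text
clock: 10.85
position: [492.4, -299.2, 106.0]
shift cm [-2.34  4.54 -0.39] turn [0.  0.  0.5] t 10.85 pos [ 492.4 -299.2  106. ] F [ 1.4 -0.  -0.2] q [-0.59 -0.05  1.78 -0.    1.41  0.5 ]
```

```bash
python3 -m jog '[9.3,-2.3,4.5,-0.4,0,0,0.49,9.3,-2.3,4.5,-0.4,0,0,0.49,9.3,-2.3,4.5,-0.4,0,0,0.49,9.3,-2.3,4.5,-0.4,0,0,0.49,9.3,-2.3,4.5,-0.4,0,0,0.49]'|sed -n 1,2p;python3 go.py 492.8 -350.3 26 -1.586
python3 - <<'E'
from plant import env
import cv2,numpy as np,pickle
ds={n:env.read_camera(n) for n in("scene","top")}
pickle.dump(ds,open("d1.pkl","wb"))
a=cv2.resize(ds["top"]["image"][170:235,190:290],None,fx=5,fy=5,interpolation=cv2.INTER_CUBIC)
b=cv2.resize(ds["scene"]["image"][190:245,355:475],None,fx=5,fy=5,interpolation=cv2.INTER_CUBIC)
o=np.zeros((600,600,3),np.uint8); o[:325,:500]=a; o[325:,:600]=b
cv2.imwrite("pics/z2.png",o)
E
```

```text
clock: 11.27
position: [493.7, -347.9, 109.7]
shift cm [-0.08  0.24  8.37] turn [-0.     0.001  0.009] t 11.2667 pos [ 493.7 -347.9  109.7] F [0.2 0.5 0.5] q [-0.66  0.01  1.72 -0.    1.42  0.92]
```

View pics/z2.png

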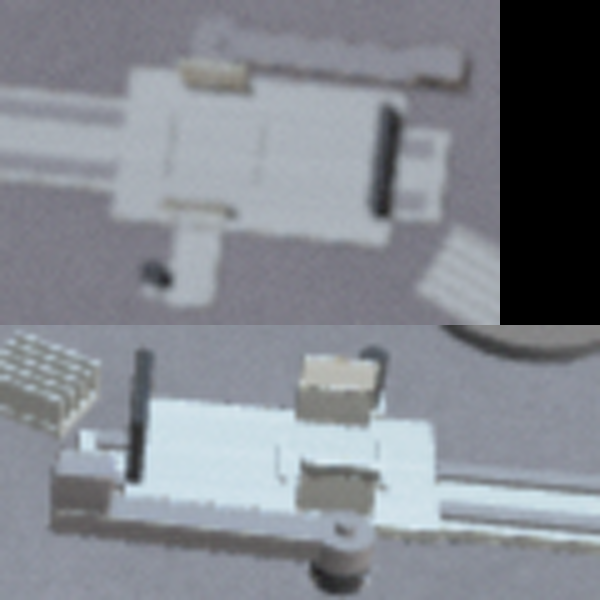

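The zoom (5x; top offset 190,170; scene offset 355,190) shows:
- **Carriage plate:** top-view corners (130,67), (408,95), (388,245), (110,215).
- **Nest ribs:** at x=172 and x=262.
- **Pin and post:** pin at (220,38), post at (155,272).
- **Push plate:** near x=386.

Refitting the station with the carriage at 0.

```bash
cat > fit2.py <<'E'
import pickle,numpy as np
from h import *
from scipy.optimize import least_squares
ds=pickle.load(open("d1.pkl","rb"))
T=lambda p:("top",np.array(p)/5+[189.6,169.6]); S=lambda p:("scene",(np.array(p)-[0,325])/5+[354.6,189.6])
def W(p,P): c,s=np.cos(p[2]),np.sin(p[2]); return np.array([p[0]+c*P[0]-s*P[1],p[1]+s*P[0]+c*P[1],P[2]])
def bar(r,w,z):
    def f(p): a=-np.pi/2+.25-p[4]; return (70+r*np.cos(a)-w*np.sin(a),15+r*np.sin(a)+w*np.cos(a),z)
    return f
P=lambda x,y:(lambda p:(x,y+p[3],24))
obs=[(T((448,130)),(30,-140,15)),(T((438,220)),(-30,-140,15)),(T((130,67)),P(50,90)),(T((408,95)),P(50,-90)),(T((388,245)),P(-50,-90)),(T((110,215)),P(-50,90)),
(T((157,270)),(-85,34,45)),(T((222,38)),(70,15,37)),(T((467,53)),bar(165,11,64)),(T((463,90)),bar(165,-11,20)),
(T((172,150)),(0,39,27)),(T((262,152)),(0,-19,27)),
(S((435,420)),P(-50,90)),(S((437,525)),P(50,90)),(S((375,350)),(-85,34,45)),(S((345,528)),(70,15,37)),(S((133,350)),(-35,-110,72)),(S((128,482)),(35,-110,24)),(S((52,482)),bar(165,-11,64))]
for cs in (("top",),("scene",),("top","scene")):
    o=[x for x in obs if x[0][0] in cs]
    f=lambda p:np.concatenate([(proj(ds[c],W(p,Q(p) if callable(Q) else Q))[0]-px) for (c,px),Q in o])
    r=least_squares(f,[510,119,-.08,-20,.28],x_scale=[10,10,.1,10,.1],loss="soft_l1"); print(cs,r.x.round(3),"nest",W(r.x,(0,10,24)).round(1)); print(r.fun.reshape(-1,2).round(1).tolist())
pickle.dump(r.x,open("st.pkl","wb"))
E
python3 fit2.py
```

```text
('top',) [ 5.07949e+02  1.18176e+02 -7.60000e-02 -1.86490e+01  2.92000e-01] nest [508.7 128.1  24. ]
[[0.6, -0.0], [0.5, 0.0], [0.5, -0.2], [-0.5, -0.5], [-0.1, -0.2], [0.2, 0.3], [-0.6, 0.3], [-0.8, 0.4], [0.3, -0.7], [1.1, 1.4], [-0.4, -1.0], [-0.7, 0.3]]
('scene',) [ 5.04405e+02  1.18446e+02 -7.50000e-02 -1.98620e+01  7.80000e-02] nest [505.2 128.4  24. ]
[[-0.8, -0.1], [0.6, 0.7], [-0.3, 0.5], [0.1, -0.5], [0.7, -0.8], [-0.7, 0.1], [0.2, -0.0]]
('top', 'scene') [ 5.07120e+02  1.18031e+02 -7.50000e-02 -1.89010e+01  2.66000e-01] nest [507.9 128.   24. ]
[[0.6, 0.2], [0.6, 0.2], [0.5, 0.1], [-0.4, -0.3], [0.0, -0.0], [0.3, 0.6], [-0.5, 0.6], [-0.8, 0.7], [0.4, -1.9], [1.4, 0.3], [-0.4, -0.8], [-0.6, 0.6], [-0.5, 0.5], [0.9, 1.4], [-0.3, 1.0], [0.1, 0.1], [0.6, -0.3], [-0.8, 0.7], [0.8, -6.4]]
```

```bash
python3 -m jog '[9.3,-0.1,0.2,2.5,0,0,0, 9.3,-0.1,0.2,5,0,0,0, 9.3,-0.1,0.2,7,0,0,0, 9.3,-0.1,0.2,8,0,0,0, 9.3,-0.1,0.2,8.5,0,0,0, 9.3,-0.1,0.2,8.5,0,0,0]'; python3 go.py 492.8 -350.3 25 -1.586
```

```text
clock: 11.87
position: [493.0, -349.1, 24.9]
ee_rot: [-0.0, 1.0, 0.001, -0.0]
contact_force: [-0.1, 0.4, -0.7]
opening: 92.9
grasp_force: 0.0
shift cm [-0.02  0.12 -0.01] turn [-0.001  0.001  0.018] t 11.8667 pos [ 493.  -349.1   24.9] F [-0.1  0.4 -0.7] q [-0.66  0.08  1.79 -0.    1.27  0.91]
```

```bash
python3 -m jog '[8,0,0,0,0,0,0.017, 6.5,0,0,0,0,0,0.017, 5.5,0,0,0,0,0,0.017, 4.6,0,0,0,0,0,0.017, 3.5,0,0,0,0,0,0.017, 3.5,0,0,0,0,0,0.017, 3.5,0,0,0,0,0,0.017, 3.5,0,0,0,0,0,0.017]'; python3 go.py 492.8 -350.3 25 -1.586
```

```text
clock: 12.53
position: [493.1, -349.5, 25.4]
ee_rot: [0.0, 1.0, -0.008, 0.0]
contact_force: [0.5, -1.2, 1.5]
opening: 43.9
grasp_force: 0.8
shift cm [-0.03  0.08  0.04] turn [ 0.    -0.    -0.001] t 12.5333 pos [ 493.1 -349.5   25.4] F [ 0.5 -1.2  1.5] q [-0.66  0.08  1.79 -0.    1.27  0.93]
```

```bash
python3 -m jog '[3.5,0,0,0,0,0,0, 3.5,0,0,0,0,0,0, 3.5,0,0,-0.5,0,0,0, 3.5,0,0,-2,0,0,0, 3.5,0,0,-4.5,0,0,0, 3.5,0,0,-7,0,0,0, 3.5,0,0,-9,0,0,0, 3.5,0,0,-9,0,0,0]'; python3 go.py 508.3 128.7 115 -1.646
```

```text
clock: 13.2
position: [494.4, -350.3, 120.1]
ee_rot: [0.002, 1.0, -0.008, 0.002]
contact_force: [-0.0, -0.1, -1.7]
opening: 43.2
grasp_force: 30.0
shift cm [  0.61 -47.92   0.36] turn [ 0.003 -0.005  0.059] t 13.2 pos [ 494.4 -350.3  120.1] F [-0.  -0.1 -1.7] q [-0.66  0.    1.71  0.    1.43  0.93]
```

```bash
python3 -m jog '[3.5,0,-1,0,0,0,0, 3.5,0,-3.5,0,0,0,0, 3.5,0.1,-6.5,0,0,0,0, 3.5,0.1,-9.5,0,0,0,0.03, 3.5,0.2,-13,0,0,0,0.03, 3.5,0.2,-16.5,0,0,0,0.059, 3.5,0.3,-20,0,0,0,0.059, 3.5,0.3,-23,0,0,0,0.059]'|sed -n 1,2p;  python3 -m jog '[3.5,0,-3,0,0,0,0, 3.5,0,-6,0,0,0,0, 3.5,0.1,-9,0,0,0,0, 3.5,0.1,-12.5,0,0,0,0, 3.5,0.2,-16,0,0,0,0, 3.5,0.2,-19,0,0,0,0, 3.5,0.3,-21,0,0,0,0, 3.5,0.3,-22,0,0,0,0]'; python3 go.py 508.3 128.7 115 -1.646
```

```text
clock: 13.87
position: [498.7, -116.7, 113.4]
clock: 14.53
position: [518.2, 102.3, 113.5]
ee_rot: [-0.0, 0.999, -0.037, -0.001]
contact_force: [-0.1, -0.3, -1.0]
opening: 43.4
grasp_force: 30.0
shift cm [-1.18 -2.56 -0.14] turn [0.    0.002 0.002] t 14.5333 pos [518.2 102.3 113.5] F [-0.1 -0.3 -1. ] q [ 0.15 -0.16  1.87  0.    1.43  1.79]
```

```bash
python3 -m jog '[3.5,-0.6,-1.2,0,0,0,0, 3.5,-1.1,-2.3,0,0,0,0, 3.5,-1.15,-2.55,0,0,0,0, 3.5,-1.15,-2.55,0.5,0,0,0, 3.5,-1.15,-2.55,1,0,0,0, 3.5,-1.15,-2.55,1,0,0,0]'; python3 go.py 508.3 128.7 115 -1.646
python3 - <<'E'
from plant import env
import cv2,numpy as np
f=lambda n,x,y,w,h,s:cv2.resize(env.read_camera(n)["image"][y:y+h,x:x+w],None,fx=s,fy=s,interpolation=cv2.INTER_CUBIC)
cv2.imwrite("pics/nest1.png",np.vstack([f("top",190,160,120,70,5),f("scene",360,175,120,50,5)]))
E
```

```text
clock: 15.03
position: [509.4, 125.2, 104.0]
ee_rot: [0.0, 0.999, -0.038, -0.001]
contact_force: [0.6, -0.9, -1.9]
opening: 43.3
grasp_force: 30.0
shift cm [-0.14 -0.34 -1.1 ] turn [ 0.001  0.001 -0.001] t 15.0333 pos [509.4 125.2 104. ] F [ 0.6 -0.9 -1.9] q [ 0.19 -0.17  1.89 -0.    1.42  1.84]
```

View pics/nest1.png

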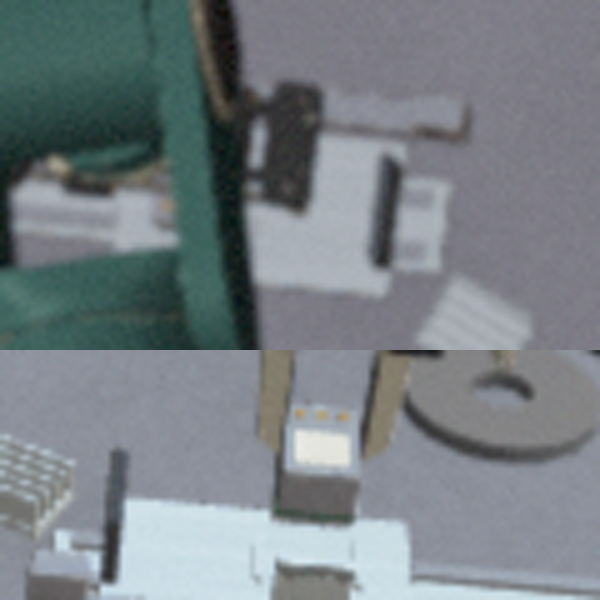

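The module hangs upright over the nest. Its bottom +x edge is at about (277,515)-(355,520) in the crop. I'll compare that with the prediction to estimate camera bias.

```bash
python3 - <<'E'
from h import *
import pickle
d=pickle.load(open("d1.pkl","rb"))["scene"]
a=-.075; c,s=np.cos(a),np.sin(a)
for z in(81.6,117.6):
  for u,v in((33,-22),(33,22),(-33,-22),(-33,22)):
    q=proj(d,[509.4+c*u-s*v,125.2+s*u+c*v,z])[0]; print(z,u,v,((q-[359.6,174.6])*5+[0,350]).round(0))
E
python3 go.py 508.3 129 80 -1.646
```

```text
81.6 33 -22 [276. 523.]
81.6 33 22 [355. 530.]
81.6 -33 -22 [275. 453.]
81.6 -33 22 [352. 459.]
117.6 33 -22 [283. 472.]
117.6 33 22 [365. 479.]
117.6 -33 -22 [283. 403.]
117.6 -33 22 [360. 409.]
shift cm [-0.17 -0.36  2.49] turn [ 0.     0.001 -0.001] t 15.1333 pos [509.8 125.3 104.9] F [ 0.3  0.7 -1.3] q [ 0.19 -0.17  1.89 -0.    1.42  1.84]
```

```bash
python3 -m jog '[3.5,-0.2,-0.35,0.5,0,0,0, 3.5,-0.2,-0.35,1.5,0,0,0, 3.5,-0.2,-0.35,2.4,0,0,0, 3.5,-0.2,-0.35,2.4,0,0,0]'; python3 go.py 507.7 128.6 58 -1.646
```

```text
clock: 15.47
position: [507.0, 129.4, 78.7]
ee_rot: [0.0, 0.999, -0.038, -0.001]
contact_force: [-0.6, -0.3, -2.0]
opening: 43.2
grasp_force: 30.0
shift cm [0.08 0.07 2.07] turn [0.001 0.003 0.   ] t 15.4667 pos [507.  129.4  78.7] F [-0.6 -0.3 -2. ] q [ 0.2  -0.15  1.92 -0.    1.38  1.85]
```

```bash
python3 -m jog '[3.5,0.06,0.06,0.5,0,0,0, 3.5,0.06,0.06,1,0,0,0, 3.5,0.06,0.06,1.5,0,0,0, 3.5,0.06,0.06,2,0,0,0, 3.5,0.06,0.06,2,0,0,0]'; python3 go.py 507.7 128.6 48 -1.646
```

```text
clock: 15.88
position: [508.2, 128.8, 60.2]
ee_rot: [0.0, 0.999, -0.038, -0.001]
contact_force: [-0.6, -0.4, -2.0]
opening: 43.3
grasp_force: 30.0
shift cm [-0.05  0.03  1.22] turn [ 0.     0.001 -0.   ] t 15.8833 pos [508.2 128.8  60.2] F [-0.6 -0.4 -2. ] q [ 0.2  -0.13  1.94 -0.    1.34  1.85]
```

No contact inside the walls. Continuing the descent slowly.

```bash
python3 -m jog '[3.5,0,0,0.3,0,0,0, 3.5,0,0,0.6,0,0,0, 3.5,0,0,0.9,0,0,0, 3.5,0,0,1.1,0,0,0,3.5,0,0,1.15,0,0,0,3.5,0,0,1.15,0,0,0]'; python3 go.py 507.7 128.6 46.4 -1.646
```

```text
clock: 16.38
position: [508.6, 129.0, 49.7]
ee_rot: [0.0, 0.999, -0.038, -0.0]
contact_force: [0.3, 0.3, -1.7]
opening: 43.3
grasp_force: 30.0
shift cm [-0.09  0.04  0.33] turn [0. 0. 0.] t 16.3833 pos [508.6 129.   49.7] F [ 0.3  0.3 -1.7] q [ 0.2  -0.12  1.94  0.    1.32  1.85]
```

```bash
python3 -m jog '[3.5,0,0,0.1,0,0,0, 3.5,0,0,0.2,0,0,0, 3.5,0,0,0.28,0,0,0, 3.5,0,0,0.34,0,0,0,3.5,0,0,0.34,0,0,0]'; python3 go.py 507.7 128.6 46.4 -1.646
```

```text
clock: 16.8
position: [508.6, 129.0, 46.5]
ee_rot: [-0.0, 0.999, -0.038, 0.0]
contact_force: [-0.2, -0.3, -1.3]
opening: 43.4
grasp_force: 30.0
shift cm [-0.09  0.04  0.01] turn [-0. -0. -0.] t 16.8 pos [508.6 129.   46.5] F [-0.2 -0.3 -1.3] q [ 0.2  -0.12  1.95  0.    1.31  1.85]
```

```bash
python3 -m jog '[3.5,0,0,0.05,0,0,0, 3.5,0,0,0.1,0,0,0, 3.5,0,0,0.1,0,0,0]'|sed -n 2,4p;
```

```text
position: [508.8, 129.0, 46.4]
ee_rot: [-0.0, 0.999, -0.038, 0.0]
contact_force: [-5.2, -1.4, 8.9]
```

Contact came at the expected height, so the module is down. Releasing and lifting.

```bash
python3 -m jog '[4.8,0,0,0,0,0,0, 5.5,0,0,0,0,0,0, 6.5,0,0,0,0,0,0, 7,0,0,0,0,0,0, 7,0,0,0,0,0,0, 7,0,0,-2,0,0,0, 7,0,0,-5,0,0,0,7,0,0,-7,0,0,0]'; python3 - <<'E'
from h import *
import pickle
st=pickle.load(open("st.pkl","rb"));print(st)
E
python3 go.py 498 -30 130 -0.08
```

```text
clock: 17.72
position: [508.8, 129.0, 117.4]
ee_rot: [-0.0, 0.999, -0.038, 0.0]
contact_force: [0.1, -0.1, 0.9]
opening: 70.3
grasp_force: 0.0
[ 5.07120409e+02  1.18030697e+02 -7.49956731e-02 -1.89014700e+01
  2.65803404e-01]
shift cm [ 0.12 15.94 -1.27] turn [ 0.000e+00 -1.000e-03 -1.566e+00] t 17.7167 pos [508.8 129.  117.4] F [ 0.1 -0.1  0.9] q [ 0.2  -0.18  1.88 -0.    1.44  1.85]
```

```bash
python3 -m jog '[4,0.2,3,0,0,0,-0.2, 0,0.2,7,0,0,0,-0.4, 0,0.2,11,0,0,0,-0.6, 0,0.2,15,0,0,0,-0.9, 0,0.2,15.7,0,0,0,-1.2, 0,0.2,15.7,0,0,0,-1.566, 0,0.2,15.7,0,0,0,-1.566,0,0.2,15.7,0,0,0,-1.566]'|sed -n 1,2p; python3 go.py 496.2 -26 57 -0.075
python3 - <<'E'
from plant import env
import cv2,numpy as np
f=lambda n,x,y,w,h,s:cv2.resize(env.read_camera(n)["image"][y:y+h,x:x+w],None,fx=s,fy=s,interpolation=cv2.INTER_CUBIC)
cv2.imwrite("pics/nest2.png",np.vstack([f("top",190,160,120,70,5),f("scene",360,175,120,50,5)]))
E
```

```text
clock: 18.38
position: [498.8, -28.3, 115.4]
shift cm [ 0.02 -0.34  5.84] turn [-0.     0.    -0.607] t 18.3833 pos [498.8 -28.3 115.4] F [ 0.3 -0.3 -0.4] q [-0.11 -0.23  1.93  0.    1.45  0.57]
```

View pics/nest2.png

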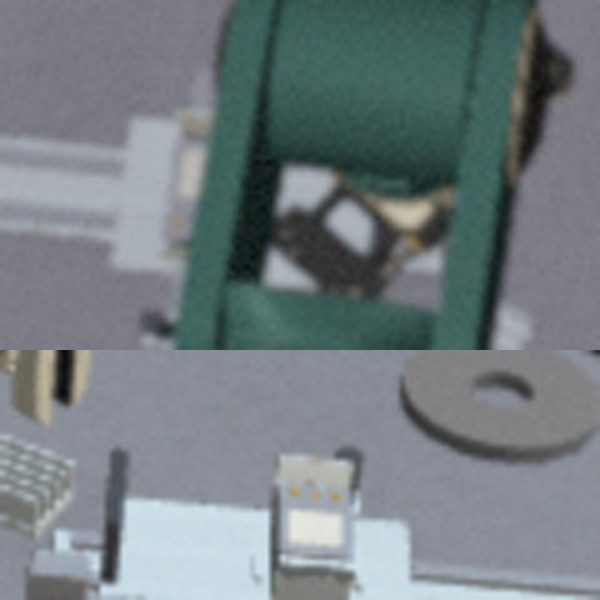

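The module sits flat in the nest between its end walls, at about (318,515) in the crop. Finishing the turn and lowering behind the push plate.

```bash
python3 -m jog '[0,0,-0.3,0,0,0,-0.2, 0,0,-0.3,0,0,0,-0.4, 0,0,-0.3,0,0,0,-0.607, 0,0,-0.3,0,0,0,-0.607, 0,0,-0.3,2,0,0,-0.607, 0,0,-0.3,4,0,0,-0.607, 0,0,-0.3,5.8,0,0,-0.607, 0,0,-0.3,5.8,0,0,-0.607]'; python3 go.py 507.6 118 57 -0.075
```

```text
clock: 19.15
position: [494.9, -25.5, 54.1]
ee_rot: [-0.002, 0.736, 0.677, -0.002]
contact_force: [-1.3, -0.6, -1.5]
opening: 0.2
grasp_force: 0.0
shift cm [14.41  0.06 -0.29] turn [-0.005 -0.    -0.009] t 19.15 pos [494.9 -25.5  54.1] F [-1.3 -0.6 -1.5] q [-0.1  -0.19  2.   -0.    1.34 -0.02]
```

```bash
python3 -m jog '[0,1,0,-0.2,0,0,0, 0,2,0,-0.2,0,0,0, 0,2.4,0,-0.2,0,0,0, 0,2.7,0,-0.2,0,0,0, 0,3.1,0,-0.2,0,0,0, 0,3.6,0,-0.2,0,0,0, 0,4.2,0,-0.2,0,0,0, 0,4.9,0,-0.2,0,0,0]'|sed -n 1,4p; python3 -m jog '[0,0.7,0,0,0,0,0,0,1.4,0,0,0,0,0,0,2.1,0,0,0,0,0,0,2.8,0,0,0,0,0,0,3.5,0,0,0,0,0,0,4.2,0,0,0,0,0,0,4.9,0,0,0,0,0,0,5.6,0,0,0,0,0]'|sed -n 1,4p;  python3 go.py 507.6 141 57 -0.075
```

```text
clock: 19.82
position: [500.6, 23.4, 59.7]
ee_rot: [0.0, 0.735, 0.678, 0.0]
contact_force: [-0.4, -2.5, 1.9]
clock: 20.48
position: [504.9, 79.5, 59.5]
ee_rot: [0.0, 0.735, 0.678, -0.0]
contact_force: [1.7, -2.4, 0.8]
shift cm [ 6.15 -0.22  0.25] turn [-0.     0.    -0.005] t 20.4833 pos [504.9  79.5  59.5] F [ 1.7 -2.4  0.8] q [ 0.11 -0.16  1.96 -0.    1.34  0.19]
```

```bash
python3 -m jog '[0,0.7,0,0,0,0,0,0,1.4,0,0,0,0,0,0,2.1,0,0,0,0,0,0,2.8,0,0,0,0,0,0,3.5,0,0,0,0,0,0,4.2,0,0,0,0,0,0,4.8,0,0,0,0,0,0,5.3,0,0,0,0,0]'|sed -n 1,4p; python3 -m jog '[0,0.25,0,0,0,0,0,0,0.5,0,0,0,0,0,0,0.6,0,0,0,0,0,0,0.7,0,0,0,0,0]'|sed -n 1,4p;  python3 go.py 507.6 141 57 -0.075
```

```text
clock: 21.15
position: [509.1, 132.4, 59.4]
ee_rot: [-0.0, 0.735, 0.678, -0.0]
contact_force: [1.1, -2.0, 1.0]
clock: 21.48
position: [509.5, 138.6, 59.4]
ee_rot: [-0.0, 0.735, 0.678, -0.0]
contact_force: [-0.5, -1.0, 1.3]
shift cm [ 0.22 -0.21  0.24] turn [-0.     0.    -0.005] t 21.4833 pos [509.5 138.6  59.4] F [-0.5 -1.   1.3] q [ 0.22 -0.12  1.93 -0.    1.34  0.3 ]
```

```bash
for i in 1; do python3 -m jog '[0,0.1,0,0,0,0,0,0,0.2,0,0,0,0,0,0,0.3,0,0,0,0,0,0,0.3,0,0,0,0,0]'|sed -n 1,4p; done; python3 -m jog '[0,0.1,0,0,0,0,0,0,0.2,0,0,0,0,0,0,0.2,0,0,0,0,0]'|sed -n 1,4p
```

```text
clock: 21.82
position: [509.7, 140.1, 59.4]
ee_rot: [0.001, 0.735, 0.678, -0.001]
contact_force: [-3.1, -15.2, 3.0]
clock: 22.07
position: [509.7, 140.4, 59.4]
ee_rot: [0.002, 0.735, 0.678, -0.003]
contact_force: [-4.4, -28.6, 6.0]
```

The carriage is against its end stop: reaction 28 N, and the travel matches 140 mm once the finger width is allowed for. I'll back off and plan the bar sweep.

```bash
python3 -m jog '[0,-1,0,0,0,0,0, 0,-3,0,0,0,0,0, 0,-4,0,-2,0,0,0, 0,-4,0,-5,0,0,0, 0,-4,0,-5.5,0,0,0]'|sed -n 1,2p
cat > bar.py <<'E'
import sys,numpy as np
from plant import env
from h import *
S=np.array([507.8,118.7,-.075])
def tgt(q,off,z,r=148):
    a=-np.pi/2+.25-q; x=70+r*np.cos(a)-off*np.sin(a); y=15+r*np.sin(a)+off*np.cos(a); c,s=np.cos(S[2]),np.sin(S[2])
    return np.array([S[0]+c*x-s*y,S[1]+s*x+c*y,z]),S[2]+a+np.pi
off,z=map(float,sys.argv[1:3]); s=env.sense(); r=rot(s["ee_rot"])
for q in map(float,sys.argv[3:]):
    p,a=tgt(q,off,z); ty=np.array([np.cos(a),np.sin(a),0]); tz=np.array([0,0,-1.]); t=R.from_matrix(np.c_[np.cross(ty,tz),ty,tz])
    print(q,(r.inv().apply(p-s["position"])/10).round(2),(r.inv()*t).as_rotvec().round(3),p.round(1))
print(s["position"].round(1),s["qpos"].round(2))
E
python3 bar.py 40 112 0.27
```

```text
clock: 22.48
position: [508.2, 103.5, 118.9]
0.27 [-11.8   10.61   0.72] [ 0.005  0.002 -1.557] [604.5 -22.7 112. ]
[508.2 103.5 118.9] [ 0.15 -0.19  1.89  0.    1.44  0.23]
```

```bash
python3 -m jog '[0,-3,2,0.2,0,0,-0.2, 0,-6,5,0.2,0,0,-0.4, 0,-9,8,0.2,0,0,-0.6, 0,-11.8,10.6,0.2,0,0,-0.8, 0,-11.8,10.6,0.2,0,0,-1, 0,-11.8,10.6,0.2,0,0,-1.2, 0,-11.8,10.6,0.2,0,0,-1.4, 0,-11.8,10.6,0.2,0,0,-1.557]'|sed -n 1,2p;python3 bar.py 40 112 0.27
```

```text
clock: 23.15
position: [603.3, -22.5, 112.1]
0.27 [-0.11  0.06  0.01] [ 0.    -0.    -0.556] [604.5 -22.7 112. ]
[603.3 -22.5 112.1] [-0.08  0.    1.72  0.    1.42 -1.  ]
```

```bash
python3 -m jog '[0,-0.1,0,0,0,0,-0.2, 0,-0.1,0,0,0,0,-0.4, 0,-0.1,0,0,0,0,-0.556, 0,-0.1,0,0,0,0,-0.556, 0,-0.1,0,1.5,0,0,-0.556,0,-0.1,0,3.5,0,0,-0.556,0,-0.1,0,5,0,0,-0.556,0,-0.1,0,5.2,0,0,-0.556]'|sed -n 1,4p
python3 bar.py 19.6 59 0.2 0.3 0.4 0.5 0.6 0.7 0.8 0.9
```

```text
clock: 23.82
position: [602.6, -22.7, 57.4]
ee_rot: [-0.002, 0.05, 0.999, 0.0]
contact_force: [-0.6, 0.6, -0.2]
0.2 [ 0.83  0.19 -0.15] [ 0.    -0.004 -0.076] [594.6 -20.   59. ]
0.3 [ 2.3  -0.05 -0.15] [ 0.    -0.004  0.024] [579.7 -20.9  59. ]
0.4 [ 3.79 -0.13 -0.14] [ 0.    -0.004  0.124] [564.8 -20.2  59. ]
0.5 [ 5.28 -0.07 -0.14] [-0.    -0.004  0.224] [550.  -18.1  59. ]
0.6 [ 6.76  0.14 -0.13] [-0.    -0.004  0.324] [535.6 -14.5  59. ]
0.7 [ 8.21  0.5  -0.13] [-0.    -0.004  0.424] [521.5  -9.5  59. ]
0.8 [ 9.61  1.   -0.12] [-0.001 -0.004  0.524] [508.   -3.1  59. ]
0.9 [10.96  1.64 -0.12] [-0.001 -0.004  0.624] [495.3   4.6  59. ]
[602.6 -22.7  57.4] [-0.08  0.05  1.77  0.    1.33 -1.55]
```

```bash
python3 -m jog '[0,0.9,0,-0.1,0,0,0, 0,1.6,0,-0.1,0,0,0, 0,2.3,-0.05,-0.1,0,0,0.02, 0,3.05,-0.1,-0.1,0,0,0.07, 0,3.8,-0.13,-0.1,0,0,0.12, 0,4.5,-0.1,-0.1,0,0,0.17, 0,5.3,-0.07,-0.1,0,0,0.22, 0,6,0.03,-0.1,0,0,0.27]'|sed -n 1,4p
python3 bar.py 19.6 59 0.6 0.7 0.8 0.9 1.0 1.1 1.2 1.3
```

```text
clock: 24.48
position: [543.7, -16.6, 62.7]
ee_rot: [0.001, 0.186, 0.983, 0.0]
contact_force: [-1.2, 0.1, 0.7]
0.6 [ 0.83 -0.1   0.36] [0.001 0.002 0.051] [535.6 -14.5  59. ]
0.7 [ 2.32 -0.15  0.36] [0.001 0.002 0.151] [521.5  -9.5  59. ]
0.8 [ 3.81 -0.05  0.36] [0.001 0.002 0.251] [508.   -3.1  59. ]
0.9 [5.28 0.2  0.36] [0.001 0.001 0.351] [495.3   4.6  59. ]
1.0 [6.72 0.6  0.36] [0.001 0.001 0.451] [483.3  13.6  59. ]
1.1 [8.11 1.14 0.35] [0.001 0.001 0.551] [472.3  23.7  59. ]
1.2 [9.45 1.81 0.35] [0.001 0.001 0.651] [462.4  34.8  59. ]
1.3 [10.7   2.62  0.35] [0.001 0.001 0.751] [453.6  46.9  59. ]
[543.7 -16.6  62.7] [-0.08 -0.09  1.89  0.    1.34 -1.27]
```

```bash
python3 -m jog '[0,0.8,-0.1,0.2,0,0,0.05, 0,1.6,-0.13,0.2,0,0,0.1, 0,2.3,-0.15,0.2,0,0,0.15, 0,3.05,-0.1,0.2,0,0,0.2, 0,3.8,-0.05,0.2,0,0,0.25, 0,4.55,0.08,0.2,0,0,0.3, 0,5.3,0.2,0.2,0,0,0.35, 0,6,0.4,0.2,0,0,0.4]'|sed -n 1,4p
python3 bar.py 19.6 61 1.0 1.1 1.2 1.3 1.4 1.5 1.6
```

```text
clock: 25.15
position: [489.3, 9.0, 60.6]
ee_rot: [0.001, 0.378, 0.926, 0.0]
contact_force: [-1.0, 0.8, -0.1]
1.0 [ 0.75 -0.09 -0.05] [0.001 0.001 0.051] [483.3  13.6  61. ]
1.1 [ 2.24 -0.14 -0.05] [0.001 0.001 0.151] [472.3  23.7  61. ]
1.2 [ 3.73 -0.03 -0.05] [0.001 0.001 0.251] [462.4  34.8  61. ]
1.3 [ 5.2   0.22 -0.05] [0.001 0.001 0.351] [453.6  46.9  61. ]
1.4 [ 6.64  0.62 -0.05] [0.002 0.001 0.451] [446.1  59.8  61. ]
1.5 [ 8.03  1.15 -0.05] [0.002 0.001 0.551] [439.9  73.4  61. ]
1.6 [ 9.36  1.83 -0.05] [0.002 0.001 0.651] [435.1  87.5  61. ]
[489.3   9.   60.6] [-0.03 -0.22  2.01  0.    1.35 -0.83]
```

```bash
python3 -m jog '[0,0.75,-0.1,0,0,0,0.05, 0,1.5,-0.13,0,0,0,0.1, 0,2.25,-0.15,0,0,0,0.15, 0,3,-0.1,0,0,0,0.2, 0,3.75,-0.03,0,0,0,0.25, 0,4.5,0.1,0,0,0,0.3, 0,5.2,0.22,0,0,0,0.35, 0,5.9,0.4,0,0,0,0.4]'|sed -n 1,4p
python3 bar.py 19.6 61 1.4 1.5 1.6 1.7 1.75 1.8 1.82 1.84 1.86
```

```text
clock: 25.82
position: [449.9, 53.1, 60.5]
ee_rot: [0.001, 0.554, 0.833, 0.001]
contact_force: [0.3, -0.0, -0.3]
1.4 [ 0.77 -0.08 -0.05] [0.002 0.001 0.051] [446.1  59.8  61. ]
1.5 [ 2.26 -0.13 -0.05] [0.002 0.    0.151] [439.9  73.4  61. ]
1.6 [ 3.75 -0.03 -0.05] [0.002 0.    0.251] [435.1  87.5  61. ]
1.7 [ 5.22  0.22 -0.05] [0.002 0.    0.351] [431.8 102.1  61. ]
1.75 [ 5.94  0.4  -0.05] [0.002 0.    0.401] [430.6 109.4  61. ]
1.8 [ 6.66  0.62 -0.05] [0.002 0.    0.451] [429.9 116.9  61. ]
1.82 [ 6.94  0.72 -0.05] [0.002 0.    0.471] [429.7 119.8  61. ]
1.84 [ 7.22  0.82 -0.05] [0.002 0.    0.491] [429.5 122.8  61. ]
1.86 [ 7.5   0.93 -0.05] [0.002 0.    0.511] [429.5 125.8  61. ]
[449.9  53.1  60.5] [ 0.06 -0.31  2.08  0.    1.37 -0.34]
```

```bash
python3 -m jog '[0,0.75,-0.08,0,0,0,0.05, 0,1.5,-0.1,0,0,0,0.1, 0,2.25,-0.13,0,0,0,0.15, 0,3,-0.08,0,0,0,0.2, 0,3.75,-0.03,0,0,0,0.25, 0,4.5,0.1,0,0,0,0.3, 0,5.2,0.22,0,0,0,0.35, 0,5.8,0.36,0,0,0,0.39]'|sed -n 1,4p
python3 bar.py 19.6 61 1.8 1.82 1.84 1.86 1.88
```

```text
clock: 26.48
position: [430.7, 108.0, 60.5]
ee_rot: [0.0, 0.705, 0.709, 0.001]
contact_force: [0.7, -0.8, 0.2]
1.8 [ 0.88 -0.07 -0.05] [ 0.002 -0.     0.061] [429.9 116.9  61. ]
1.82 [ 1.18 -0.09 -0.05] [ 0.002 -0.     0.081] [429.7 119.8  61. ]
1.84 [ 1.48 -0.1  -0.05] [ 0.002 -0.001  0.101] [429.5 122.8  61. ]
1.86 [ 1.78 -0.11 -0.05] [ 0.002 -0.001  0.121] [429.5 125.8  61. ]
1.88 [ 2.08 -0.11 -0.05] [ 0.002 -0.001  0.141] [429.4 128.8  61. ]
[430.7 108.   60.5] [ 0.19 -0.33  2.1   0.    1.37  0.18]
```

```bash
python3 -m jog '[0,0.4,-0.03,0,0,0,0.03, 0,0.8,-0.06,0,0,0,0.06, 0,1.0,-0.08,0,0,0,0.075, 0,1.1,-0.08,0,0,0,0.08]'|sed -n 1,4p;  python3 -m jog '[0,0.1,0,0,0,0,0, 0,0.2,0,0,0,0,0, 0,0.3,0,0,0,0,0]'|sed -n 1,4p;
```

```text
clock: 26.82
position: [430.0, 118.8, 60.2]
ee_rot: [0.0, 0.732, 0.682, 0.001]
contact_force: [0.1, -1.3, -0.6]
clock: 27.07
position: [430.3, 121.6, 59.6]
ee_rot: [0.0, 0.731, 0.682, 0.0]
contact_force: [-0.4, 0.0, -0.3]
```

```bash
python3 -m jog '[0,0.1,0,0,0,0,0, 0,0.2,0,0,0,0,0, 0,0.3,0,0,0,0,0]'|sed -n 1,4p;  python3 -m jog '[0,0.1,0,0,0,0,0, 0,0.2,0,0,0,0,0, 0,0.2,0,0,0,0,0]'|sed -n 1,4p;
```

```text
clock: 27.32
position: [430.5, 124.7, 59.5]
ee_rot: [-0.0, 0.731, 0.682, -0.0]
contact_force: [0.6, 0.1, -0.0]
clock: 27.57
position: [430.6, 126.8, 59.5]
ee_rot: [-0.0, 0.731, 0.682, -0.0]
contact_force: [-0.2, -0.7, -0.8]
```

The expected stop has been passed without any force, so I'll look before pushing further.

```bash
python3 - <<'E'
from plant import env
import cv2,numpy as np
f=lambda n,x,y,w,h,s:cv2.resize(env.read_camera(n)["image"][y:y+h,x:x+w],None,fx=s,fy=s,interpolation=cv2.INTER_CUBIC)
cv2.imwrite("pics/bar1.png",np.vstack([f("top",170,165,130,55,5),f("scene",355,170,130,60,5)]))
E
```

```text
(no output)
```

View pics/bar1.png

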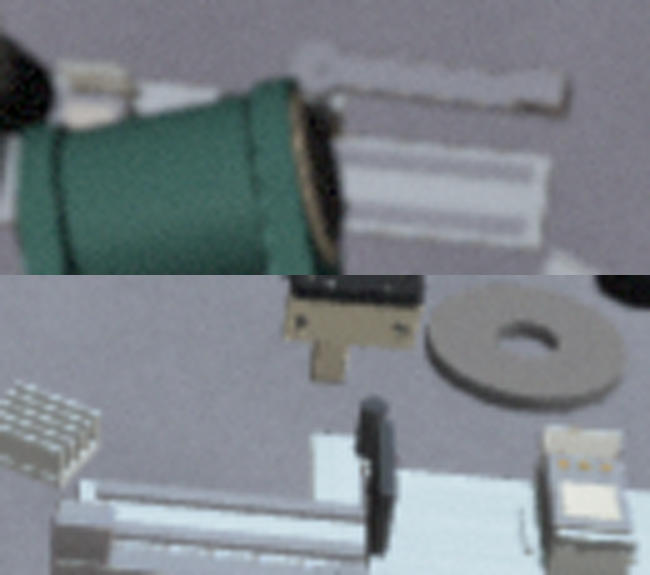

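The picture shows that the bar hasn't moved: its block is still at (540,90) in the top crop. In the scene crop the gripper ends at (328,380). I'll compare with the predicted fingertip and block positions.

```bash
python3 - <<'E'
from plant import env
from h import *
import pickle
d=env.read_camera("scene"); s=env.sense(); p=s["position"]; print(p,s["opening"],s["ee_rot"])
o=lambda q:((q-[354.6,169.6])*5+[0,275]).round(0)
for z in(-17,0,63,100): print(z,o(proj(d,p+[0,0,z])[0]))
print("push face home",o(proj(d,[507.8+35,118.7+30-3,24])[0]))
S=np.array([507.8,118.7]);c,sn=np.cos(-.075),np.sin(-.075)
for P in((-85,34,45),(-35,30,72),(35,30,24),(70,-133,64),(-78,15,64),(-78,15,20)):
  print(P,o(proj(d,[S[0]+c*P[0]-sn*P[1],S[1]+sn*P[0]+c*P[1],P[2]])[0]))
E
```

```text
[430.61671681 126.63188091  59.46467753] 0.505412208315045 [-2.05508237e-06  7.31328111e-01  6.82025801e-01 -2.11246817e-05]
-17 [321. 412.]
0 [325. 390.]
63 [338. 304.]
100 [346. 251.]
push face home [368. 556.]
(-85, 34, 45) [375. 406.]
(-35, 30, 72) [377. 419.]
(35, 30, 24) [369. 559.]
(70, -133, 64) [ 85. 519.]
(-78, 15, 64) [347. 385.]
(-78, 15, 20) [338. 442.]
```

```bash
python3 - <<'E'
from plant import env
from h import *
d=env.read_camera("scene");im=cv2.GaussianBlur(d["image"],(3,3),0)
e=env.read_camera("top")["image"]
for r in range(180,206): print(r,[tuple(map(int,im[r,c])) for c in(410,419,421,423,432)])
import pickle
o=pickle.load(open("d1.pkl","rb"))
df=np.abs(e.astype(int)-o["top"]["image"]).max(2); print("bar diff top", df[172:190,235:290].mean(), df[190:215,235:290].mean())
E
```

```text
180 [(144, 136, 132), (109, 125, 130), (110, 125, 130), (110, 125, 130), (106, 121, 125)]
181 [(144, 136, 132), (109, 125, 129), (110, 125, 130), (110, 125, 130), (108, 123, 127)]
182 [(145, 137, 133), (107, 122, 126), (110, 125, 130), (109, 124, 129), (110, 125, 130)]
183 [(147, 138, 134), (102, 116, 120), (108, 122, 127), (109, 124, 128), (114, 126, 130)]
184 [(148, 138, 134), (99, 112, 116), (105, 119, 123), (112, 125, 128), (127, 131, 132)]
185 [(149, 138, 135), (99, 112, 117), (103, 117, 121), (115, 127, 130), (143, 137, 135)]
186 [(152, 140, 137), (100, 113, 118), (103, 117, 122), (117, 127, 131), (151, 140, 137)]
187 [(154, 143, 139), (102, 115, 121), (104, 117, 122), (117, 125, 129), (151, 140, 137)]
188 [(154, 144, 139), (102, 116, 122), (103, 116, 122), (119, 125, 128), (149, 139, 135)]
189 [(153, 143, 138), (102, 115, 120), (102, 115, 120), (121, 126, 129), (149, 139, 135)]
190 [(150, 141, 137), (106, 114, 116), (103, 112, 116), (124, 126, 128), (150, 140, 135)]
191 [(150, 141, 136), (121, 121, 119), (116, 117, 117), (130, 127, 127), (150, 140, 135)]
192 [(152, 142, 137), 
[... 570 characters left out ...]
8), (151, 142, 136), (118, 110, 105)]
199 [(157, 145, 140), (152, 143, 137), (152, 142, 138), (151, 141, 136), (111, 103, 96)]
200 [(158, 146, 141), (157, 147, 141), (154, 143, 138), (154, 143, 139), (103, 95, 86)]
201 [(158, 146, 141), (176, 166, 156), (172, 161, 152), (172, 161, 153), (100, 92, 83)]
202 [(157, 145, 141), (207, 197, 181), (206, 196, 180), (204, 193, 180), (100, 91, 83)]
203 [(157, 145, 141), (223, 215, 197), (226, 218, 199), (225, 217, 199), (99, 90, 82)]
204 [(158, 147, 142), (226, 219, 200), (228, 221, 203), (230, 222, 205), (97, 89, 81)]
205 [(158, 147, 143), (226, 220, 201), (229, 222, 204), (230, 223, 206), (94, 87, 80)]
bar diff top 8.761616161616162 29.73818181818182
```

The fingertips show about 17 mm higher than nominal when closed. The sweep therefore passed over the block top. I'll go back, lower further and sweep again while checking contact.

```bash
python3 - <<'E'
from h import *
import pickle
d=pickle.load(open("d1.pkl","rb"))["scene"]
for z in(64.4,81.4): q=proj(d,[485.2+46,-184.6,z])[0]; print(z,q,"seen ~(313,201)")
E
python3 -m jog '[0,-1,0,-1,0,0,0, 0,-2,0,-3,0,0,0, 0,-3,0,-5,0,0,0, 0,-3,0,-5.5,0,0,0]'|sed -n 1,2p; python3 bar.py 40 115 0.27
```

```text
64.4 [314.2664169  207.71780837] seen ~(313,201)
81.4 [314.12052711 203.10391257] seen ~(313,201)
clock: 28.15
position: [429.5, 95.3, 118.1]
0.27 [-10.53  18.29   0.38] [ 0.003  0.003 -1.547] [604.5 -22.7 115. ]
[429.5  95.3 118.1] [ 0.16 -0.39  2.04 -0.    1.48  0.23]
```

```bash
python3 -m jog '[0,-2,3.5,0,0,0,-0.2, 0,-4,7,0,0,0,-0.4, 0,-6,10.5,0,0,0,-0.6, 0,-8,14,0,0,0,-0.8, 0,-10,17.5,0,0,0,-1, 0,-10.5,18.3,0,0,0,-1.2, 0,-10.5,18.3,0,0,0,-1.4, 0,-10.5,18.3,0,0,0,-1.547]'|sed -n 1,2p;python3 bar.py 40 115 0.27
```

```text
clock: 28.82
position: [604.1, -21.7, 113.6]
0.27 [-0.09 -0.05 -0.14] [-0.    -0.001 -0.541] [604.5 -22.7 115. ]
[604.1 -21.7 113.6] [-0.08  0.01  1.71  0.    1.42 -1.01]
```

```bash
python3 -m jog '[0,0,0,0,0,0,-0.2, 0,0,0,0,0,0,-0.4, 0,0,0,0.5,0,0,-0.541, 0,0,0,2,0,0,-0.541, 0,0,0,4,0,0,-0.541,0,0,0,6,0,0,-0.541,0,0,0,6.8,0,0,-0.541,0,0,0,6.8,0,0,-0.541]'|sed -n 1,4p
python3 bar.py 19.6 46 0.2 0.3 0.4 0.5 0.6 0.7 0.8 0.9
```

```text
clock: 29.48
position: [602.6, -20.8, 44.4]
ee_rot: [-0.002, 0.05, 0.999, 0.0]
contact_force: [-0.3, 0.2, -0.7]
0.2 [ 0.8  -0.   -0.16] [ 0.    -0.003 -0.076] [594.6 -20.   46. ]
0.3 [ 2.28 -0.23 -0.16] [-0.    -0.003  0.024] [579.7 -20.9  46. ]
0.4 [ 3.77 -0.32 -0.15] [-0.    -0.003  0.124] [564.8 -20.2  46. ]
0.5 [ 5.26 -0.26 -0.15] [-0.    -0.003  0.224] [550.  -18.1  46. ]
0.6 [ 6.74 -0.04 -0.14] [-0.001 -0.003  0.324] [535.6 -14.5  46. ]
0.7 [ 8.18  0.32 -0.14] [-0.001 -0.003  0.424] [521.5  -9.5  46. ]
0.8 [ 9.59  0.82 -0.13] [-0.001 -0.003  0.524] [508.   -3.1  46. ]
0.9 [10.94  1.46 -0.13] [-0.001 -0.003  0.624] [495.3   4.6  46. ]
[602.6 -20.8  44.4] [-0.08  0.06  1.78  0.    1.31 -1.55]
```

```bash
python3 -m jog '[0,0.5,-0.1,0,0,0,0, 0,1.1,-0.15,0,0,0,0, 0,1.7,-0.2,0,0,0,0, 0,2.3,-0.23,0,0,0,0.02]'|sed -n 1,4p;  python3 -m jog '[0,0.4,0,0,0,0,0.025, 0,0.75,-0.05,0,0,0,0.05, 0,1.1,-0.07,0,0,0,0.075, 0,1.5,-0.1,0,0,0,0.1]'|sed -n 1,4p
python3 - <<'E'
from plant import env
import pickle,numpy as np
from h import *
for n in("top","scene"):
    e=env.read_camera(n);o=pickle.load(open("d1.pkl","rb"))[n]["image"]
    q=proj(e,[569,-17,64])[0]; x,y=q.astype(int); print(n,q,np.abs(e["image"].astype(int)-o).max(2)[y-8:y+9:2,x-10:x+11:2])
E
```

```text
clock: 29.82
position: [580.4, -20.9, 47.5]
ee_rot: [0.001, 0.06, 0.998, -0.0]
contact_force: [1.4, -1.8, 0.6]
clock: 30.15
position: [565.5, -20.0, 47.0]
ee_rot: [0.0, 0.111, 0.994, 0.0]
contact_force: [1.1, -0.1, 0.5]
top [276.90525513 179.73081811] [[ 90  82  90  92  88  89  90  82  68  55  67]
 [ 90  89 100  97  90 105  96  89  74  70  56]
 [ 79  76  77  82  94  96 100  94  70  71  64]
 [ 58  65  73  81  83  91  79  63  66  65  68]
 [ 61  70  81  83  74  62  35  23  65  62  65]
 [ 82  78  78  66  63  25  40  18  56  60  70]
 [100 103 102  87  97  87  55  54  47  43  66]
 [ 21  41  56  38  47  59  69  72  39  51  71]
 [ 20  29  35  44  27  18  13  30  37  55  67]]
scene [372.43103136 218.70904492] [[  2   9  39  77  52  78  56  48  12  27  95]
 [  3   3  22  55  56 133  89  77   8  41 128]
 [  6   4  41  54  56 134  62  14  46  32  85]
 [  3   4  34  86 104  90  92  53  70  92 159]
 [  3   3  55  88 108  89  85  56  70 104 167]
 [  3   1  11  14  54  36  43  55  28  89 109]
 [  3   6  31  12   4   5  14  14  47  42  43]
 [  4   2   2   9   1   4  19  20   6  27  26]
 [  4   4   6  13   8   7   3  33  91  86  70]]
```

Reaction is now +1.1 to +1.4 N against the motion, matching the expected 0.2 N·m. The bar is moving, so I'll continue the sweep.

```bash
python3 bar.py 19.6 46 0.4 0.5 0.6 0.7 0.8
```

```text
0.4 [ 0.02 -0.04  0.06] [ 0.    -0.     0.003] [564.8 -20.2  46. ]
0.5 [ 1.51 -0.15  0.06] [ 0.    -0.     0.103] [550.  -18.1  46. ]
0.6 [ 3.   -0.12  0.06] [ 0.    -0.     0.203] [535.6 -14.5  46. ]
0.7 [4.48 0.06 0.06] [ 0.    -0.     0.303] [521.5  -9.5  46. ]
0.8 [5.94 0.39 0.06] [ 0.    -0.     0.403] [508.   -3.1  46. ]
[565.1 -19.9  46.6] [-0.08 -0.03  1.86  0.    1.31 -1.43]
```

```bash
python3 -m jog '[0,0.75,-0.1,0,0,0,0.05, 0,1.5,-0.15,0,0,0,0.1, 0,2.25,-0.14,0,0,0,0.15, 0,3,-0.12,0,0,0,0.2, 0,3.75,-0.03,0,0,0,0.25, 0,4.5,0.06,0,0,0,0.3, 0,5.2,0.22,0,0,0,0.35, 0,5.95,0.4,0,0,0,0.4]'|sed -n 1,4p
python3 bar.py 19.6 46 0.9 1.0 1.1 1.2
python3 - <<'E'
from plant import env
import pickle,numpy as np
from h import *
e=env.read_camera("scene");o=pickle.load(open("d1.pkl","rb"))["scene"]["image"]
x,y=proj(e,[569,-17,64])[0].astype(int); print(np.abs(e["image"].astype(int)-o).max(2)[y-8:y+13:2,x-10:x+11:2])
E
```

```text
clock: 30.92
position: [508.2, -3.2, 46.4]
ee_rot: [0.0, 0.306, 0.952, -0.0]
contact_force: [1.9, -0.3, -0.3]
0.9 [ 1.51 -0.12  0.04] [-0.     0.     0.103] [495.3   4.6  46. ]
1.0 [ 3.   -0.08  0.04] [-0.     0.     0.203] [483.3  13.6  46. ]
1.1 [4.48 0.1  0.04] [-0.     0.     0.303] [472.3  23.7  46. ]
1.2 [5.94 0.42 0.04] [-0.     0.     0.403] [462.4  34.8  46. ]
[508.2  -3.2  46.4] [-0.06 -0.16  1.98 -0.    1.32 -1.  ]
[[  2   3   3   3   7   6  56  57  71  45  33]
 [  3   1   2   1   2   6  82  95  92  49  43]
 [  5   2   4   6   3   0  10  26  50  18  38]
 [  1   3  14  36   5  49  42  42  34  25  30]
 [  2   1   6  35  50  49  41  40   6  99 124]
 [  4   1  40  34 109  95  31  26   2  88 111]
 [  4   4  52  58 127 132  74  40  12  90  88]
 [  2   2  56  57  56  63  53  41   9  12  24]
 [  1   1  57  57  55  33  50   9  47  49  47]
 [  3   5  51  51  51  58  46  18  21  28  30]
 [  2  22  58  58  59  57  63  54  60  60  53]]
```

The parked-bar area has changed in the image, so the bar is moving with the finger.

```bash
python3 -m jog '[0,0.75,-0.07,0,0,0,0.05, 0,1.5,-0.12,0,0,0,0.1, 0,2.25,-0.1,0,0,0,0.15, 0,3,-0.08,0,0,0,0.2, 0,3.75,0,0,0,0,0.25, 0,4.5,0.1,0,0,0,0.3, 0,5.2,0.25,0,0,0,0.35, 0,5.95,0.42,0,0,0,0.4]'|sed -n 1,4p
python3 bar.py 19.6 46 1.2 1.3 1.4 1.5 1.6
```

```text
clock: 31.63
position: [462.4, 34.9, 46.5]
ee_rot: [0.0, 0.489, 0.872, -0.0]
contact_force: [1.9, -1.3, -0.2]
1.2 [-0.   -0.01  0.05] [-0.     0.     0.004] [462.4  34.8  46. ]
1.3 [ 1.49 -0.12  0.05] [-0.     0.     0.104] [453.6  46.9  46. ]
1.4 [ 2.98 -0.09  0.05] [-0.     0.     0.204] [446.1  59.8  46. ]
1.5 [4.46 0.09 0.05] [-0.     0.     0.304] [439.9  73.4  46. ]
1.6 [5.91 0.42 0.05] [-0.     0.     0.404] [435.1  87.5  46. ]
[462.4  34.9  46.5] [ 0.02 -0.27  2.07 -0.    1.34 -0.53]
```

```bash
python3 -m jog '[0,0.75,-0.07,0,0,0,0.05, 0,1.5,-0.12,0,0,0,0.1, 0,2.25,-0.1,0,0,0,0.15, 0,3,-0.09,0,0,0,0.2, 0,3.75,0,0,0,0,0.25, 0,4.45,0.1,0,0,0,0.3, 0,5.2,0.25,0,0,0,0.35, 0,5.9,0.42,0,0,0,0.4]'|sed -n 1,4p
python3 bar.py 19.6 46 1.6 1.65 1.7 1.75 1.78 1.82
```

```text
clock: 32.3
position: [435.1, 87.5, 46.5]
ee_rot: [0.0, 0.652, 0.758, -0.0]
contact_force: [1.1, -1.2, 1.1]
1.6 [0.   0.01 0.05] [-0.     0.     0.004] [435.1  87.5  46. ]
1.65 [ 0.75 -0.07  0.05] [-0.     0.     0.054] [433.3  94.7  46. ]
1.7 [ 1.49 -0.11  0.05] [-0.     0.     0.104] [431.8 102.1  46. ]
1.75 [ 2.24 -0.11  0.05] [-0.     0.     0.154] [430.6 109.4  46. ]
1.78 [ 2.68 -0.09  0.05] [-0.     0.     0.184] [430.1 113.9  46. ]
1.82 [ 3.28 -0.05  0.05] [-0.     0.     0.224] [429.7 119.8  46. ]
[435.1  87.5  46.5] [ 0.14 -0.32  2.11 -0.    1.35 -0.01]
```

```bash
python3 -m jog '[0,0.5,-0.05,0,0,0,0.035, 0,1,-0.09,0,0,0,0.07, 0,1.5,-0.11,0,0,0,0.1, 0,1.9,-0.11,0,0,0,0.13, 0,2.25,-0.11,0,0,0,0.154, 0,2.5,-0.1,0,0,0,0.17, 0,2.7,-0.09,0,0,0,0.185]'|sed -n 1,4p; python3 -m jog '[0,0.15,0,0,0,0,0.01, 0,0.3,0,0,0,0,0.02, 0,0.4,0,0,0,0,0.03]'|sed -n 1,4p
```

```text
clock: 32.88
position: [430.1, 114.0, 46.4]
ee_rot: [-0.0, 0.719, 0.695, -0.0]
contact_force: [-1.4, -1.2, 0.4]
clock: 33.13
position: [430.3, 118.0, 46.4]
ee_rot: [-0.0, 0.73, 0.684, -0.0]
contact_force: [-1.8, -0.6, -0.1]
```

```bash
python3 -m jog '[0,0.1,0,0,0,0,0, 0,0.2,0,0,0,0,0, 0,0.2,0,0,0,0,0]'|sed -n 1,4p; python3 -m jog '[0,0.1,0,0,0,0,0, 0,0.15,0,0,0,0,0,0,0.15,0,0,0,0,0]'|sed -n 1,4p
```

```text
clock: 33.38
position: [430.4, 119.9, 46.4]
ee_rot: [-0.0, 0.729, 0.684, -0.0]
contact_force: [-1.4, -0.9, -0.1]
clock: 33.63
position: [430.4, 120.1, 46.4]
ee_rot: [0.001, 0.729, 0.684, -0.001]
contact_force: [-3.9, -14.9, 2.5]
```

The stop was met at y 120 mm (predicted 119.8) with 15 N. A touch more, then I'll retreat.

```bash
python3 -m jog '[0,0.1,0,0,0,0,0, 0,0.15,0,0,0,0,0,0,0.15,0,0,0,0,0]'|sed -n 2,4p; python3 -m jog '[0,-0.5,0,0,0,0,0, 0,-2,0,0,0,0,0, 0,-3.5,0,-1,0,0,0, 0,-4,0,-4,0,0,0, 0,-5,0,-7,0,0,0, 0,-8,0,-9,0,0,0,0,-12,0,-9,0,0,0,0,-16,0,-9,0,0,0]'|sed -n 1,4p
python3 -m jog '[0,-4,-1,0,0,0,0,0,-8,-2,0,0,0,0,0,-12,-2,0,0,0,0,0,-16,-2,0,0,0,0,0,-18,-2,0,0,0,0,0,-18,-2,0,0,0,0,0,-18,-2,0,0,0,0]'|sed -n 1,4p
python3 - <<'E'
from plant import env
import pickle
from fit2 import *
im={n:env.read_camera(n) for n in("top","scene")}; pickle.dump(im,open("d2.pkl","wb"))
p=np.array([507.8,118.5,-.075])
# chamfer-free check: score of bar outline / carriage edges via gradient along projected edges
def score(n,segs):
    g=cv2.cvtColor(im[n]["image"],cv2.COLOR_BGR2GRAY).astype(np.float32); G=np.hypot(cv2.Sobel(g,5,1,0),cv2.Sobel(g,5,0,1)); t=0
    for a,b in segs:
        P=np.array([W(p,np.array(a)+(np.array(b)-a)*k) for k in np.linspace(0,1,40)]); t+=cv2.remap(G,*[c.astype(np.float32)[:,None] for c in proj(im[n],P).T],1).mean()
    return t/len(segs)
def barseg(q):
    b=lambda r,w,z:np.array(bar(r,w,z)([0,0,0,0,q]))
    return [(b(131,11,64),b(165,11,64)),(b(131,-11,64),b(165,-11,64)),(b(165,-11,64),b(165,11,64)),(b(30,-11,35),b(131,-11,35))]
def car(c): return [(np.array((-50,c+71.,24)),np.array((50,c+71.,24))),(np.array((-35,c-110.,72)),np.array((35,c-110.,72)))]
for n in im:
    Q=np.arange(1.5,1.95,.02); s=[score(n,barseg(q)) for q in Q]; print(n,"bar",Q[np.argmax(s)].round(2),np.round(s,0)[::3])
    C=np.arange(110,152,2); s=[score(n,car(c)) for c in C]; print(n,"car",C[np.argmax(s)],np.round(s,0)[::3])
E
```

```text
position: [430.4, 120.3, 46.4]
ee_rot: [0.002, 0.73, 0.684, -0.002]
contact_force: [-4.1, -27.3, 6.0]
clock: 34.55
position: [420.9, -37.7, 138.3]
ee_rot: [0.001, 0.729, 0.685, 0.001]
contact_force: [0.3, -0.3, 0.1]
clock: 35.13
position: [388.7, -215.8, 136.4]
ee_rot: [-0.0, 0.73, 0.683, 0.0]
contact_force: [0.5, -0.3, 0.1]
('top',) [ 5.07949e+02  1.18176e+02 -7.60000e-02 -1.86490e+01  2.92000e-01] nest [508.7 128.1  24. ]
[[0.6, -0.0], [0.5, 0.0], [0.5, -0.2], [-0.5, -0.5], [-0.1, -0.2], [0.2, 0.3], [-0.6, 0.3], [-0.8, 0.4], [0.3, -0.7], [1.1, 1.4], [-0.4, -1.0], [-0.7, 0.3]]
('scene',) [ 5.04405e+02  1.18446e+02 -7.50000e-02 -1.98620e+01  7.80000e-02] nest [505.2 128.4  24. ]
[[-0.8, -0.1], [0.6, 0.7], [-0.3, 0.5], [0.1, -0.5], [0.7, -0.8], [-0.7, 0.1], [0.2, -0.0]]
('top', 'scene') [ 5.07120e+02  1.18031e+02 -7.50000e-02 -1.89010e+01  2.66000e-01] nest [507.9 128.   24. ]
[[0.6, 0.2], [0.6, 0.2], [0.5, 0.1], [-0.4, -0.3], [0.0, -0.0], [0.3, 0.6], [-0.5, 0.6], [-0.8, 0.7], [0.4, -1.9], [1.4, 0.3], [-0.4, -0.8], [-0.6, 0.6], [-0.5, 0.5], [0.9, 1.4], [-0.3, 1.0], [0.1, 0.1], [0.6, -0.3], [-0.8, 0.7], [0.8, -6.4]]
top bar 1.84 [ 25.  37.  71.  82.  75. 100. 122.  86.]
top car 142 [ 87.  85.  73. 131. 152. 162. 159.]
scene bar 1.84 [ 27.  33.  44.  54.  43. 144. 149.  75.]
scene car 140 [165.  65.  41. 122. 180. 287. 131.]
```

Both cameras agree: the bar is at its stop (1.84 fitted) and the carriage is home (about 140 mm). The robot is clear, so I'm handing in.

```bash
python3 -c "
from plant import env
print(env.job_done())"
```

```text
the job is handed in; nothing more can be done
None
```

I handed the job in at about 35 s of the 72 s allowed: the module sits in the nest, the carriage is home (about 140 mm), and the lock bar is at its stop on its second sweep, because the first passed over it; no verdict came back.

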